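Tighten the heel press with the click wrench

ROBOT

A 6-joint arm with a two-finger parallel gripper is mounted at the origin on the work surface. World frame = base frame: x ahead of the robot, y to its left, z up, the work surface at z = 0. Lengths are in mm, angles in rad, forces in N, time in s.
With the tool pointing down it reaches from about 250 to 775 mm from the base axis. Payload 4 kg.
Tool frame: the origin (TCP) lies midway between the tips of the shut fingers; the grasp point (between the pads) lies 19 mm behind it; z points along the fingers, x is the direction in which the jaws open and shut, and the axes are right-handed (so a half turn about z gives the same grasp; the last joint's range is limited). The gripper opens to 85 mm and grips with 20 to 120 N. Pads are 22 mm wide; open, the fingers measure 114 mm over their backs; the gripper's body (76 mm by 85 mm) begins 54 mm behind the grasp point. The pads swing forward as they close: fully open they stand 13 mm farther back than shut.
Start: joints at [1.219, 0.087, 1.371, -0, 1.684, -0.103], TCP at [135.441, 533.079, 231.341] pointing down, gripper open.
Joint ranges: [-3.1, 3.1], [-0.76, 2.03], [0.27, 2.55], [-1.08, 4.22], [0.17, 2.65], [-2.57, 2.57]. Speed limits (rad/s): [2.79, 2.79, 3.14, 3.14, 3.14, 3.14].

INTERFACE

Orientations are given as a 3x3 rotation matrix whose columns are the frame's x, y, z axes.
In Python, from bench import r, eyes gives the robot as it stands.
- The arm moves only by the tool arm_command, never from a script. Its argument "plan" is a list of rows, each an object with "translation": the shift along the tool's x, y, z normalised to -1 to 1, where 1 is 0.1 m, a list of three; "rotation": the turn, a rotation vector about the tool's x, y, z normalised to -1 to 1, where 1 is 30 degrees, a list of three; "fingers": the closure, from -1 (fully open) to 1 (shut), so that 0 is half open. In form: [{"translation": [x, y, z], "rotation": [ax, ay, az], "fingers": fingers}, ...]. A call has exactly 5 rows; each row shifts and turns the pose as measured when the row begins, along the tool's axes as they then stand; what a row does not reach is not made up. A row lasts 1/10 s, in which the tool goes at most 50 mm and 8.59 degrees, less where a joint would pass 70% of its speed; a pose out of reach is approached as far as the arm can. A call with a number of a shift or a turn outside -1 to 1 is refused whole. A call with a gripper value outside its range is refused whole. The fingers move at their own pace and stop on an object; the grip force is fixed at half the most. Time passes only in rows, so rows that do not move let the fingers close, or fill a call up. It gives the time, the measured TCP pose, the force and the opening at its end, in the units of the state.
- r.get_obs(): the state, without advancing time (a new reading comes with each control period).
- eyes.camera(name): name is "scene" or "top"; returns the picture (420x560x3 uint8, red, green, blue); there is no depth.
- eyes.camera_model(name): a dict with "intrinsics" (3x3 intrinsics, pixels), "R" (3x3) and "t" (3): a world point X has camera coordinates R X + t. Camera axes: x right, y down, z forward; pixel columns grow to the right and rows downward; lengths in mm; the calibration is good to about 2 mm. A picture is of the moment at which its call begins. camera_model takes no time and is no camera call.
- r.hand_in(): hands the job in, once; it reports no verdict.
The state is a dict: "time": time; "qpos": joint angles; "qvel": joint speeds; "joint_efforts": joint torques, N m; "ee_pos": TCP position; "tool_rot": TCP orientation; "contact_force": force on the tool from outside, world axes, zero at the start; "moment": the same for the moment, N m; "finger_gap": finger opening in mm.
Only numpy, scipy, OpenCV 4.12 (cv2) and the standard library are available. Lean on these libraries where they do the work, as an engineer would, in place of code of your own. Each camera call takes 0.05 s, during which the arm holds its last target.

TASK

A shoe stands in the heel press with a freshly glued heel. Lay the click wrench fully and squarely over the flat tang of the press screw, tighten the screw clockwise (seen from above) by the wrench's handle until the wrench clicks, and stop at once: pulling on past the click crushes the heel. Then let the handle spring back and leave the wrench sitting on the screw, the screw still tight; do not disturb the other things on the bench.

Things in the scene. Friction and masses are not known exactly. Their poses are not given: they have to be found in the camera images.
- wrench: Click wrench, about 0.5 kg, steel, black rubber grip, lying slot down as used. Origin: centre of the underside (mouth) of its head; x along the handle, away from the head; z up. Head: block 59 (x) x 33 (y) x 31 mm high; slot open below, 43 (x) x 13 (y) x 19 mm deep, centred on the origin. Gives the head's pose, not the handle's. On the tang the head has 0.1 rad of play each way.
- wrench_hold (a point): Good place to pick the wrench up: its balance point, inside the head, 15 mm from its origin along x, 16 mm above the mouth; pinch the head's two long flat sides here (33 mm apart, along y). Let go on the screw, the wrench stays level. The handle's flat steel shank is 12 mm wide, z 8 to 24 mm, from x 30 to 112 mm.
- wrench_grip (a point): Middle of the round rubber grip (32 mm in diameter, 80 mm long) while the handle is straight: 150 mm from the wrench's origin, 16 mm above the mouth (this point moves with the head). Rigid with the head until 8 N square to it here; then the handle breaks over clockwise about the head's axis: the force drops to about a third within 0.13 rad, screw standing still; there it meets a stop, and more pull overtightens the screw. Let go, it springs back.
- pin_top (a point): Tip of the brass tell-tale pin, 8 mm in diameter, in the middle of the top of the wrench's head. At rest 36 mm above the wrench's origin; it rises 2.6 mm more as the handle breaks over and sinks back when the handle springs back.
- press: Heel press, fixed: grey base plate 170 x 170 x 20 mm, two posts, grey bridge bar 42 (x) x 165 (y) mm with its top 165 mm above the bench; in it a brown shoe, sole up, heel below the screw, toe towards the press's +x, 220 mm from the screw's axis and lower than the bridge. Origin: on the bench, under the screw's axis; z up.
- screw_seat (a point): On the screw's vertical axis, at the top face of the screw's round collar (56 mm in diameter), 173 mm above the bench. The mouth of the wrench's head rests here when it is fully down.
- screw_tang (a point): Top of the screw's tang, on its axis, 17 mm above the collar. Tang: flat steel, 40 mm long (x) x 10 thick (y) x 17 high, rounded top; turns with the screw. The wrench fits over it, handle along its +x or -x. Clockwise from above (negative yaw) tightens, the other way loosens; no ratchet. Stiff from the start (0.5-0.9 N m), stiffer to the click after 0.4 to 1.0 rad, different every time.
- pad_face (a point): Centre of the underside of the rubber press pad (44 mm in diameter) on the heel, below the bridge, on the screw's axis. It moves down 0.5 mm per rad of screw turning; slack is 134.5 mm above the bench, at the click it is about 0.4 mm lower.
- brush: Wooden shoe brush, about 165 x 32 x 30 mm; bystander. Origin under its middle; x along its length.
- tin_small: Polish tin, 74 mm in diameter, 28 mm high; bystander. Origin under its centre.
- tin_stack: Two stacked polish tins as one piece, 82 mm in diameter, 56 mm high; bystander. Origin under its centre.
- jar: Glass cream jar, 54 mm in diameter, 50 mm high; bystander. Origin under its centre.
- tube: Cream tube, about 100 x 34 x 18 mm; bystander. Origin under its middle.
- folder: Flat bone folder, 140 x 22 x 6 mm; bystander. Origin under its centre.
- screwdriver: Screwdriver lying on the bench, handle to its -x; bystander.
There are look-alikes about, which are no part of the job. What is shaped like the wrench but red or white is not meant.

How it is judged (in metres and radians):
On the way, in this order (a step that is already met when the one before it is completed fails the run):
1. the wrench's head sits fully and squarely over the tang, on the screw's collar (horizontal distance between wrench and screw_seat below 0.006 m and z of wrench in the frame of screw_seat below 0.004 m and angle between wrench's own z axis and vertical below 0.08 rad), for 0.2 s.
2. the wrench, still seated, has clicked (handle broken over, pin up) (all of step 1 and z of pin_top in the frame of wrench above 0.0368 m), for 0.03 s.
At the end, for the whole second after the job is handed in: Wrench over the tang on the collar (head within 6 mm of the screw axis, mouth within 4 mm of the collar, tilt under 0.08 rad), at rest, let go, handle sprung back (pin less than 0.4 mm up); screw still tight: pad 0.325 to 0.445 mm below slack (at click: 0.4 mm) (all of step 1 and z of pin_top in the frame of wrench below 0.0364 m and height (world z) of pad_face between 0.134055 and 0.134175 m and linear speed of wrench below 0.01 m/s); the robot touches nothing.
It fails at once if the screw is overtightened: the handle is pulled on past the end of the break-over and turns the screw about 0.1 rad past the click (pad more than 0.445 mm below slack) (height (world z) of pad_face below 0.134055 m).
It fails at once if a bystander near the work (brush, tube, folder, screwdriver, tins, jar) is moved more than 30 mm (distance of any of brush, tin_small, tin_stack, jar, tube, folder, screwdriver from where it was at the start of the episode above 0.03 m).
It also fails if it takes over 72 s, if anything falls off the work surface, if the arm or the gripper's body presses on something with over 40 N, if the wrist force passes 120 N, or if a joint passes its speed limit or range.

## Working session

There is one attempt and no reset: what is moved stays moved. The work goes in short steps, Python scripts to look and compute and a tool call to move; the robot and the scene stay as the last step left them, time stands still between calls to the robot, and variables do not carry over. Pictures are saved under pics/ and viewed, and the job is handed in when it is done.

Besides the shell and the picture viewer there is one more tool, called after "Emit:" as name(argument=value, ...) on one line, values as JSON. arm_command: Moves the arm, as the interface text tells. Scaled input: -1 to 1 covers 0.1 m each way for a shift and 30 degrees each way for a turn. Its arguments: {"type":"object","properties":{"plan":{"type":"array","items":{"type":"object","properties":{"translation":{"type":"array","items":{"type":"number"}},"rotation":{"type":"array","items":{"type":"number"}},"fingers":{"type":"number"}}}}},"required":["plan"]}

```bash
ls; mkdir -p pics; python3 - <<'E'
from bench import r, eyes
import cv2
for n in ("scene","top"):
    im=eyes.camera(n); cv2.imwrite(f"pics/{n}0.png",im[:,:,::-1])
    m=eyes.camera_model(n); print(n,m)
o=r.get_obs(); print(o)
E
```

```text
pics
scene {'intrinsics': array([[490.65009506,   0.        , 282.42614478],
       [  0.        , 490.65009506, 210.51922584],
       [  0.        ,   0.        ,   1.        ]]), 'R': array([[ 0.69502022,  0.71898776,  0.00186691],
       [ 0.4974127 , -0.47895325, -0.72331486],
       [-0.51916037,  0.50364708, -0.69051584]]), 't': array([-291.53358183, -116.28857301, 1850.48308835])}
top {'intrinsics': array([[451.80186195,   0.        , 277.88367826],
       [  0.        , 451.80186195, 206.81965808],
       [  0.        ,   0.        ,   1.        ]]), 'R': array([[-0.02515482, -0.99953656,  0.01714354],
       [-0.9973202 ,  0.02391316, -0.0691417 ],
       [ 0.0686997 , -0.01883684, -0.99745954]]), 't': array([  -5.66239124,  403.88391907, 1246.7347701 ])}
{'time': 0.1, 'qpos': array([ 1.21889524e+00,  8.78751553e-02,  1.37214428e+00, -2.95108193e-05,
        1.68357365e+00, -1.03116642e-01]), 'qvel': array([-0.00055712, -0.00103943, -0.00400022, -0.00100653,  0.00050803,
       -0.00069035]), 'joint_efforts': array([ 1.87716018e-03, -3.53015935e+01, -3.14219534e+01, -1.85041304e-04,
        7.90389895e-03,  2.48727520e-05]), 'ee_pos': array([135.28956716, 532.63252197, 230.23852946]), 'tool_rot': array([[ 2.46228537e-01,  9.69211571e-01, -6.61988550e-04],
       [ 9.69209748e-01, -2.46229363e-01, -1.88795110e-03],
       [-1.99282507e-03, -1.76738320e-04, -9.99997999e-01]]), 'contact_force': array([-0.25776988,  1.0513358 ,  0.67362489]), 'moment': array([0.02408359, 0.01775889, 0.03873594]), 'finger_gap': 85.09285837452512}
```

View pics/scene0.png

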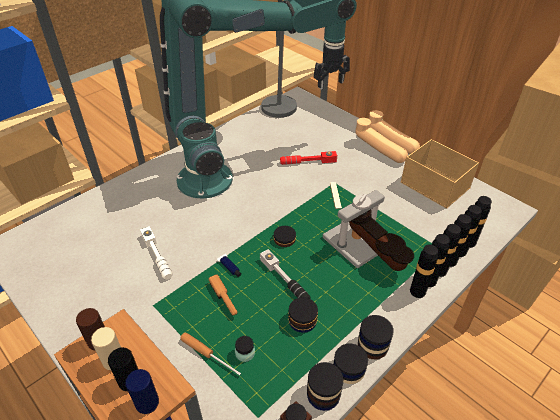

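View pics/top0.png

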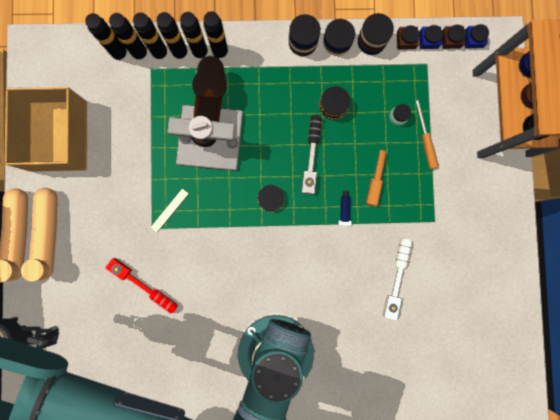

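The top view shows the black-grip wrench with its head near (310,183) and its grip near (316,125). The press screw is near (201,127). I'll zoom in on both.

```bash
cat > h.py <<'E'
import numpy as np, cv2
from bench import r, eyes
def ray(n,u,v):
    m=eyes.camera_model(n);K=m['intrinsics'];R=np.array(m['R']);t=np.array(m['t'])
    d=R.T@np.linalg.inv(K)@np.array([u,v,1.]); return -R.T@t,d
def plane(n,u,v,z):
    c,d=ray(n,u,v); return c+d*(z-c[2])/d[2]
def proj(n,X):
    m=eyes.camera_model(n);p=m['intrinsics']@(np.array(m['R'])@np.array(X,float)+m['t']);return p[:2]/p[2]
def tri(a,b):
    (c1,d1),(c2,d2)=ray('scene',*a),ray('top',*b)
    s=np.linalg.lstsq(np.c_[d1,-d2],c2-c1,rcond=None)[0]
    p,q=c1+d1*s[0],c2+d2*s[1]; return (p+q)/2,np.linalg.norm(p-q)
def crop(im,x0,y0,w,h,k,fn):
    cv2.imwrite(fn,cv2.resize(im[y0:y0+h,x0:x0+w,::-1],None,fx=k,fy=k,interpolation=cv2.INTER_CUBIC))
E
python3 - <<'E'
import cv2
from h import *
s=cv2.imread('pics/scene0.png')[:,:,::-1];t=cv2.imread('pics/top0.png')[:,:,::-1]
crop(t,290,105,50,100,6,'pics/a1.png');crop(t,160,95,90,80,7,'pics/a2.png')
crop(s,250,240,80,75,8,'pics/a3.png');crop(s,315,180,100,95,6,'pics/a4.png')
a=cv2.imread('pics/a1.png');b=cv2.imread('pics/a2.png');
def hs(x,y):
    h=max(x.shape[0],y.shape[0]);f=lambda z:cv2.copyMakeBorder(z,0,h-z.shape[0],0,5,0);return cv2.hconcat([f(x),f(y)])
c=cv2.resize(cv2.imread('pics/a4.png'),None,fx=.9,fy=.9)
cv2.imwrite('pics/b1.png',cv2.resize(hs(a,b),(0,0),fx=.85,fy=.85));cv2.imwrite('pics/b2.png',cv2.imread('pics/a3.png'));cv2.imwrite('pics/b3.png',cv2.imread('pics/a4.png'))
E
```

```text
(no output)
```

View pics/b1.png

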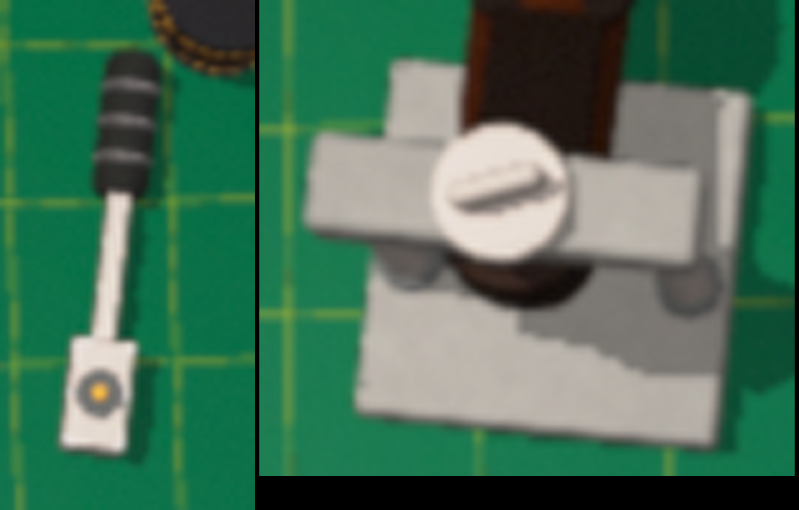

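View pics/b2.png

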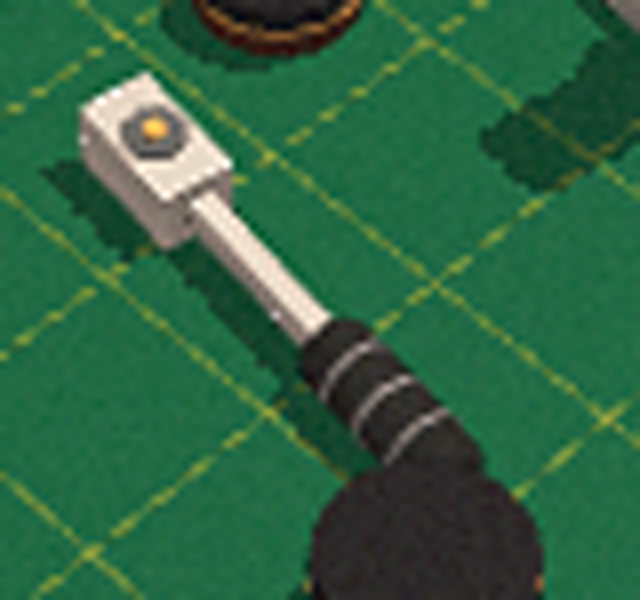

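View pics/b3.png

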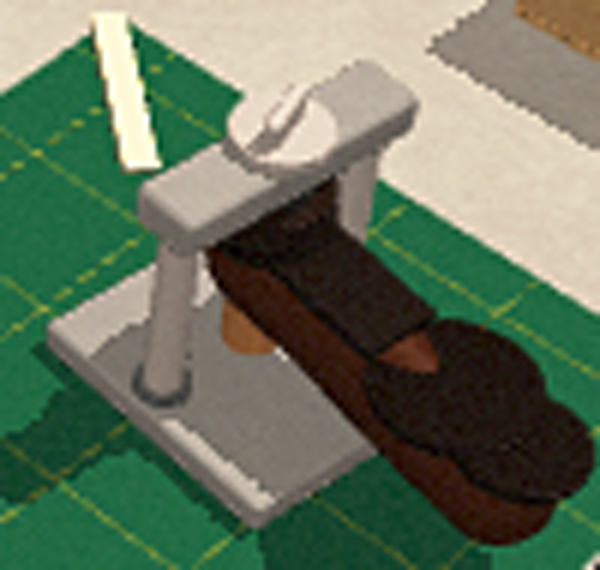

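```bash
python3 - <<'E'
from h import *
t=cv2.imread('pics/top0.png')[:,:,::-1].copy();s=cv2.imread('pics/scene0.png')[:,:,::-1].copy()
# wrench: non green pixels
def blob(im,x0,y0,w,h,f):
    c=im[y0:y0+h,x0:x0+w].astype(int);m=f(c).astype(np.uint8);n,l,st,ce=cv2.connectedComponentsWithStats(m);i=1+np.argmax(st[1:,4]);
    return (l==i).astype(np.uint8),st[i]
m,st=blob(t,295,140,30,60,lambda c:(c[...,0]>130))
ys,xs=np.nonzero(m); print(st)
# head: rows wide
cs,_=cv2.findContours(m,0,2)
for y in range(m.shape[0]):
    q=np.nonzero(m[y])[0]
    if len(q): print(140+y,295+q.min(),295+q.max(),end=' | ')
print()
pin=lambda c:(c[...,0]-c[...,2]>60)
for n,im,b in(('top',t,(300,172,20,20)),('scene',s,(255,245,30,25))):
    x0,y0,w,h=b;c=im[y0:y0+h,x0:x0+w].astype(float);wt=np.clip(c[...,0]-c[...,2]-30,0,None)
    yy,xx=np.mgrid[y0:y0+h,x0:x0+w];print(n,(xx*wt).sum()/wt.sum(),(yy*wt).sum()/wt.sum(),wt.max())
    
g=t[112:142,185:220]
print(g[...,0][5:28:1,3:30].tolist().__str__().replace('],','],\n'))
E
```

```text
[  7   3  15  51 381]
143 311 314 | 144 311 315 | 145 311 315 | 146 311 314 | 147 311 314 | 148 311 314 | 149 310 314 | 150 310 314 | 151 310 314 | 152 310 314 | 153 310 314 | 154 310 314 | 155 310 313 | 156 310 313 | 157 310 313 | 158 309 313 | 159 309 313 | 160 309 313 | 161 309 313 | 162 309 313 | 163 309 313 | 164 309 312 | 165 309 312 | 166 308 312 | 167 308 312 | 168 308 312 | 169 308 312 | 170 308 312 | 171 304 312 | 172 304 316 | 173 304 316 | 174 304 316 | 175 304 316 | 176 304 315 | 177 304 315 | 178 303 315 | 179 303 315 | 180 303 315 | 181 303 315 | 182 303 315 | 183 303 315 | 184 303 314 | 185 303 314 | 186 303 314 | 187 302 314 | 188 302 314 | 189 302 314 | 190 302 314 | 191 302 314 | 192 303 314 | 193 311 313 | 
top 309.05303867403313 181.4585635359116 137.0
scene 269.99083689676235 256.5351252290776 136.0
[[182, 183, 183, 186, 185, 157, 143, 181, 209, 224, 230, 230, 230, 230, 229, 224, 211, 195, 149, 81, 44, 32, 32, 31, 30, 29, 31],
 [160, 162, 163, 180, 199, 207, 213, 225, 230, 231, 232, 232, 232, 232, 232, 232, 231, 229, 214, 163, 97, 46, 33, 30, 32, 30, 29],
 [160,
[... 2124 characters left out ...]
4, 234, 233, 232, 231, 230, 227, 207, 157, 126, 130, 155, 177, 186],
 [106, 110, 116, 138, 180, 220, 231, 234, 235, 235, 234, 234, 234, 232, 232, 231, 230, 228, 225, 206, 163, 128, 125, 149, 172, 181, 186],
 [78, 76, 77, 84, 114, 160, 202, 225, 232, 232, 232, 232, 231, 230, 230, 229, 226, 208, 177, 146, 121, 113, 130, 151, 163, 166, 167],
 [81, 76, 66, 56, 59, 85, 125, 162, 197, 212, 221, 226, 227, 227, 226, 210, 183, 149, 111, 91, 88, 89, 102, 112, 118, 120, 124],
 [84, 78, 69, 50, 40, 44, 56, 81, 117, 133, 149, 159, 166, 163, 157, 136, 106, 81, 64, 62, 64, 66, 69, 74, 77, 79, 82],
 [86, 78, 73, 67, 54, 47, 50, 55, 64, 68, 69, 73, 79, 77, 68, 59, 49, 42, 42, 43, 43, 47, 47, 48, 47, 49, 50]]
```

```bash
python3 - <<'E'
from h import *
t=cv2.imread('pics/top0.png')[:,:,::-1].copy();s=cv2.imread('pics/scene0.png')[:,:,::-1].copy()
K=8
def thr(im,x0,y0,w,h,f):
    c=cv2.resize(im[y0:y0+h,x0:x0+w],None,fx=K,fy=K,interpolation=cv2.INTER_CUBIC).astype(int)
    m=f(c).astype(np.uint8);n,l,st,ce=cv2.connectedComponentsWithStats(m);i=1+np.argmax(st[1:,4]);m=(l==i).astype(np.uint8)
    cs,_=cv2.findContours(m,0,1);c=max(cs,key=cv2.contourArea)[:,0].astype(float);return (c+.5)/K-.5+[x0,y0]
# head in top
c=thr(t,297,172,26,26,lambda c:c[...,0]>130).astype(np.float32)
rc=cv2.minAreaRect(c);print('head rect',rc, plane('top',*rc[0],31))
# shank centre line
pts=[]
for v in range(145,169):
    row=t[v,300:325,0].astype(float)-90;row=np.clip(row,0,130);pts.append([(row*np.arange(300,325)).sum()/row.sum(),v])
P=np.array([plane('top',u,v,24) for u,v in pts]);vx,vy,x,y=cv2.fitLine(P[:,:2].astype(np.float32),2,0,.01,.01).ravel();print('shank yaw',np.degrees(np.arctan2(vy,vx)),x,y)
B=np.array([plane('top',*p,31)[:2] for p in cv2.boxPoints(rc)]);print('box',B.round(1), [np.degrees(np.arctan2(*(B[(i+1)%4]-B[i])[::-1])).round(1) for i in range(4)],[np.linalg.norm(B[(i+1)%4]-B[i]).round(1) for i in range(4)])
pt=(309.053,181.459);ps=(269.991,256.535)
print('pin tri',tri(ps,pt),plane('top',*pt,35),plane('scene',*ps,35))
# collar
c=thr(t,183,108,36,36,lambda c:c[...,0]>207)
h=cv2.convexHull(c.astype(np.float32))[:,0]
W=np.array([plane('top',*p,173)[:2] for p in h])
from scipy.optimize import least_squares
f=least_squares(lambda q:np.hypot(*(W-q[:2]).T)-q[2],[*W.mean(0),28],loss='soft_l1',f_scale=.7);print('collar top',f.x,np.abs(f.fun).max(),np.abs(f.fun).mean(),proj('top',[*f.x[:2],173]))
c=thr(s,348,188,30,28,lambda c:c[...,0]>200)
h=cv2.convexHull(c.astype(np.float32))[:,0]; print('scene collar bbox',h.min(0),h.max(0))
W=np.array([plane('scene',*p,173)[:2] for p in h]);f=least_squares(lambda q:np.hypot(*(W-q[:2]).T)-q[2],[*W.mean(0),28],loss='soft_l1',f_scale=.7);print('collar scene',f.x,np.abs(f.fun).mean())
# tang edge
e=[]
for u in range(193,206):
    col=t[115:140,u,0].astype(float)
    v=[k for k in range(5,20) if col[k]>=180>col[k+1]][:1]
    if v: k=v[0]; e.append([u,115+k+(col[k]-180)/(col[k]-col[k+1])])
e=np.array(e);print(e.round(1).tolist())
P=np.array([plane('top',*p,188)[:2] for p in e],np.float32);vx,vy,x,y=cv2.fitLine(P,2,0,.01,.01).ravel();print('tang yaw',np.degrees(np.arctan2(vy,vx)),x,y)
E
```

```text
head rect ((308.7880859375, 181.84451293945312), (12.879077911376953, 22.044897079467773), 6.340191841125488) [ 469.64729081 -102.49615285   31.        ]
shank yaw -8.136623 541.5752 -112.5475
box [[ 441.7  -80.6]
 [ 502.5  -89.1]
 [ 497.7 -124.5]
 [ 436.9 -115.9]] [np.float64(-8.0), np.float64(-97.7), np.float64(171.9), np.float64(82.3)] [np.float64(61.4), np.float64(35.7), np.float64(61.4), np.float64(35.6)]
pin tri (array([ 470.4466063 , -103.21292086,   32.48009607]), np.float64(0.22274752015044844)) [ 470.20774174 -102.902738     35.        ] [ 472.0029722  -104.76143793   35.        ]
collar top [595.01119822 175.15433003  27.37160904] 0.9238314844800186 0.36571980197269766 [199.55776746 126.63709707]
scene collar bbox [347.5625 187.5625] [377.4375 204.1875]
collar scene [573.75501075 201.76451931  53.7473027 ] 4.101444932750129
[[193.0, 128.5], [194.0, 128.1], [195.0, 127.8], [196.0, 127.5], [197.0, 127.3], [198.0, 127.0], [199.0, 126.6], [200.0, 126.4], [201.0, 126.1], [202.0, 125.8], [203.0, 125.5], [204.0, 125.3], [205.0, 125.0]]
tang yaw -74.902725 591.0937 174.22304
```

```bash
cat >> h.py <<'E'
from scipy.spatial.transform import Rotation as Ro
def goal(x,y,z,yaw):
    "tool-frame units to reach TCP xyz, tool x yaw deg, tool straight down"
    o=r.get_obs();R=o['tool_rot'];p=o['ee_pos']
    c,s=np.cos(np.radians(yaw)),np.sin(np.radians(yaw));T=np.array([[c,s,0],[s,-c,0],[0,0,-1.]])
    d=R.T@(np.array([x,y,z])-p)/100; w=Ro.from_matrix(R.T@T).as_rotvec(degrees=True)/30
    print('t',round(o['time'],2),'p',p.round(1),'yaw',np.degrees(np.arctan2(R[1,0],R[0,0])).round(2),'F',o['contact_force'].round(1),'M',o['moment'].round(2),'gap',round(o['finger_gap'],1))
    print('total trans',d.round(3),'rot',w.round(3),'rows>=',max(np.linalg.norm(d)/.5,np.linalg.norm(w)/.286).round(2))
E
python3 -c "
from h import *
goal(485,-105,130,81.9)"
```

```text
t 0.1 p [135.3 532.6 230.2] yaw 75.75 F [-0.3  1.1  0.7] M [0.02 0.02 0.04] gap 85.1
total trans [-5.317  4.96   1.012] rot [-0.001  0.004 -0.205] rows>= 14.68
```

Emit:
arm_command(plan=[{"translation": [-0.35, 0.33, 0.0], "rotation": [0, 0, 0], "fingers": -1}, {"translation": [-0.35, 0.33, 0.0], "rotation": [0, 0, 0], "fingers": -1}, {"translation": [-0.35, 0.33, 0.0], "rotation": [0, 0, 0], "fingers": -1}, {"translation": [-0.35, 0.33, 0.0], "rotation": [0, 0, 0], "fingers": -1}, {"translation": [-0.35, 0.33, 0.0], "rotation": [0, 0, 0], "fingers": -1}])

```text
time: 0.6
ee_pos: [252.5, 319.2, 225.2]
tool_rot: [[0.235, 0.972, -0.005], [0.972, -0.235, -0.009], [-0.01, -0.003, -1.0]]
contact_force: [1.0, -0.2, 0.2]
finger_gap: 85.5
```

Emit:
arm_command(plan=[{"translation": [-0.35, 0.33, 0.0], "rotation": [0, 0, 0], "fingers": -1}, {"translation": [-0.35, 0.33, 0.0], "rotation": [0, 0, 0], "fingers": -1}, {"translation": [-0.35, 0.33, 0.0], "rotation": [0, 0, 0], "fingers": -1}, {"translation": [-0.35, 0.33, 0.0], "rotation": [0, 0, 0], "fingers": -1}, {"translation": [-0.35, 0.33, 0.0], "rotation": [0, 0, 0], "fingers": -1}])

```text
time: 1.1
ee_pos: [373.2, 101.2, 224.7]
tool_rot: [[0.232, 0.973, -0.005], [0.973, -0.232, -0.009], [-0.009, -0.003, -1.0]]
contact_force: [0.4, 1.3, -0.3]
finger_gap: 85.8
```

```bash
python3 -c "
from h import *
goal(485,-105,130,81.9)"
```

```text
t 1.1 p [373.2 101.2 224.7] yaw 76.59 F [ 0.4  1.3 -0.3] M [-0.   -0.06 -0.02] gap 85.8
total trans [-1.737  1.568  0.959] rot [-0.006  0.018 -0.177] rows>= 5.06
```

Emit:
arm_command(plan=[{"translation": [-0.32, 0.29, 0.18], "rotation": [0, 0, -0.03], "fingers": -1}, {"translation": [-0.32, 0.29, 0.18], "rotation": [0, 0, -0.03], "fingers": -1}, {"translation": [-0.32, 0.29, 0.18], "rotation": [0, 0, -0.03], "fingers": -1}, {"translation": [-0.32, 0.29, 0.18], "rotation": [0, 0, -0.03], "fingers": -1}, {"translation": [-0.32, 0.29, 0.18], "rotation": [0, 0, -0.03], "fingers": -1}])

```text
time: 1.6
ee_pos: [486.7, -95.4, 135.6]
tool_rot: [[0.156, 0.988, 0.003], [0.988, -0.156, -0.008], [-0.007, 0.005, -1.0]]
contact_force: [1.1, -0.2, 0.3]
finger_gap: 85.5
```

```bash
python3 -c "
from h import *
goal(485,-105,60,81.9)
"
```

```text
t 1.6 p [486.7 -95.4 135.6] yaw 81.03 F [ 1.1 -0.2  0.3] M [ 0.03  0.01 -0.06] gap 85.5
total trans [-0.092 -0.005  0.756] rot [ 0.009  0.013 -0.029] rows>= 1.52
```

Emit:
arm_command(plan=[{"translation": [-0.04, 0, 0.25], "rotation": [0, 0.005, -0.01], "fingers": -1}, {"translation": [-0.04, 0, 0.25], "rotation": [0.005, 0.005, -0.01], "fingers": -1}, {"translation": [-0.01, 0, 0.25], "rotation": [0.004, 0.005, -0.01], "fingers": -1}, {"translation": [0, 0, 0], "rotation": [0, 0, 0], "fingers": -1}, {"translation": [0, 0, 0], "rotation": [0, 0, 0], "fingers": -1}])

```text
time: 2.1
ee_pos: [484.2, -110.7, 52.5]
tool_rot: [[0.149, 0.989, -0.009], [0.989, -0.149, 0.003], [0.002, -0.01, -1.0]]
contact_force: [0.4, -0.7, -0.2]
finger_gap: 85.2
```

```bash
python3 -c "
from h import *
goal(485,-105,4,81.9)
t=eyes.camera('top');s=eyes.camera('scene')
crop(t,270,100,80,110,5,'pics/c1.png');crop(s,220,200,100,110,5,'pics/c2.png')
cv2.imwrite('pics/c.png',cv2.hconcat([cv2.imread('pics/c1.png'),cv2.imread('pics/c2.png')])[:,:800])
"
```

```text
t 2.1 p [ 484.2 -110.7   52.5] yaw 81.43 F [ 0.4 -0.7 -0.2] M [ 0.03 -0.03 -0.06] gap 85.2
total trans [0.057 0.004 0.485] rot [-0.018 -0.003 -0.016] rows>= 0.98
```

View pics/c.png

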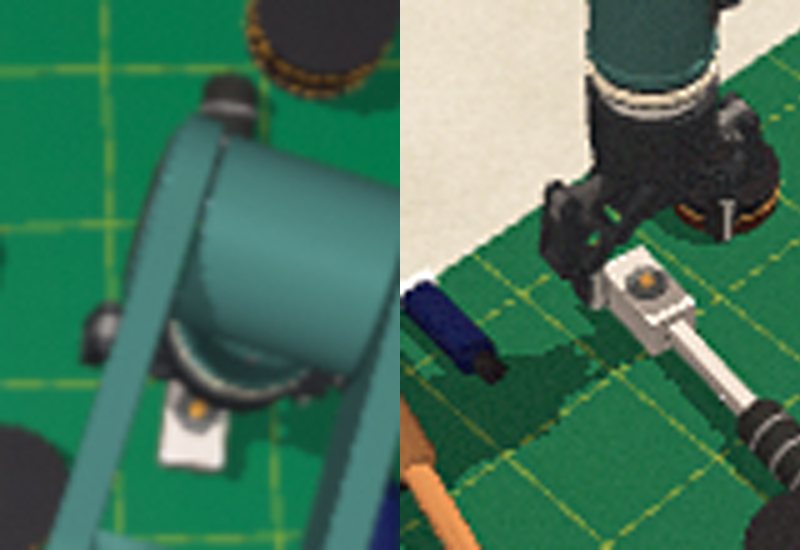

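The open fingers straddle the head, and the pin is visible in both views. I'll go down now.

Emit:
arm_command(plan=[{"translation": [0.03, 0, 0.18], "rotation": [-0.01, 0, -0.01], "fingers": -1}, {"translation": [0.02, 0, 0.14], "rotation": [-0.005, 0, -0.01], "fingers": -1}, {"translation": [0.01, 0, 0.08], "rotation": [0, 0, 0], "fingers": -1}, {"translation": [0, 0, 0.04], "rotation": [0, 0, 0], "fingers": -1}, {"translation": [0, 0, 0], "rotation": [0, 0, 0], "fingers": -1}])

```text
time: 2.7
ee_pos: [491.4, -105.0, 16.5]
tool_rot: [[0.135, 0.991, 0.016], [0.991, -0.135, -0.004], [-0.002, 0.016, -1.0]]
contact_force: [-1.0, 0.7, 0.4]
finger_gap: 85.2
```

```bash
python3 -c "
from h import *
goal(485,-105,4,81.9)
"
```

```text
t 2.7 p [ 491.4 -105.    16.5] yaw 82.21 F [-1.   0.7  0.4] M [-0.02  0.06 -0.02] gap 85.2
total trans [-0.009 -0.066  0.124] rot [0.03  0.003 0.01 ] rows>= 0.28
```

Emit:
arm_command(plan=[{"translation": [0, -0.03, 0.06], "rotation": [0.015, 0, 0], "fingers": -1}, {"translation": [0, -0.02, 0.03], "rotation": [0.01, 0, 0], "fingers": -1}, {"translation": [0, -0.01, 0.03], "rotation": [0, 0, 0], "fingers": -1}, {"translation": [0, 0, 0], "rotation": [0, 0, 0], "fingers": -1}, {"translation": [0, 0, 0], "rotation": [0, 0, 0], "fingers": -1}])

```text
time: 3.2
ee_pos: [486.7, -104.8, 5.7]
tool_rot: [[0.136, 0.991, 0.005], [0.991, -0.136, -0.003], [-0.003, 0.006, -1.0]]
contact_force: [-0.5, 0.4, -0.3]
finger_gap: 85.6
```

```bash
python3 -c "
from h import *
goal(485,-105,4,81.9)
"
```

```text
t 3.2 p [ 486.7 -104.8    5.7] yaw 82.2 F [-0.5  0.4 -0.3] M [ 0.03  0.02 -0.  ] gap 85.6
total trans [-0.004 -0.016  0.017] rot [0.011 0.005 0.01 ] rows>= 0.05
```

Emit:
arm_command(plan=[{"translation": [0, -0.015, 0.025], "rotation": [0.01, 0.005, 0.005], "fingers": -1}, {"translation": [0, 0, 0], "rotation": [0, 0, 0], "fingers": 1}, {"translation": [0, 0, 0], "rotation": [0, 0, 0], "fingers": 1}, {"translation": [0, 0, 0], "rotation": [0, 0, 0], "fingers": 1}, {"translation": [0, 0, 0], "rotation": [0, 0, 0], "fingers": 1}])

```text
time: 3.7
ee_pos: [485.5, -105.2, 3.7]
tool_rot: [[0.139, 0.99, 0.001], [0.99, -0.139, -0.001], [-0.001, 0.001, -1.0]]
contact_force: [-0.5, 0.6, -3.7]
finger_gap: 32.1
```

Emit:
arm_command(plan=[{"translation": [0, 0, 0], "rotation": [0, 0, 0], "fingers": 1}, {"translation": [0, 0, 0], "rotation": [0, 0, 0], "fingers": 1}, {"translation": [0, 0, 0], "rotation": [0, 0, 0], "fingers": 1}, {"translation": [0, 0, 0], "rotation": [0, 0, 0], "fingers": 1}, {"translation": [0, 0, 0], "rotation": [0, 0, 0], "fingers": 1}])

```text
time: 4.2
ee_pos: [485.5, -105.2, 3.6]
tool_rot: [[0.139, 0.99, 0.001], [0.99, -0.139, -0.001], [-0.001, 0.001, -1.0]]
contact_force: [-0.0, -0.2, 0.1]
finger_gap: 32.1
```

```bash
python3 -c "
from h import *
goal(485,-105,150,81.9)
"
```

```text
t 4.2 p [ 485.5 -105.2    3.6] yaw 82.03 F [-0.  -0.2  0.1] M [-0.04 -0.02  0.03] gap 32.1
total trans [-0.    -0.004 -1.464] rot [0.002 0.001 0.004] rows>= 2.93
```

Emit:
arm_command(plan=[{"translation": [0, 0, -0.2], "rotation": [0, 0, 0], "fingers": 1}, {"translation": [0, 0, -0.4], "rotation": [0, 0, 0], "fingers": 1}, {"translation": [0, 0, -0.45], "rotation": [0, 0, 0], "fingers": 1}, {"translation": [0, 0, -0.45], "rotation": [0, 0, 0], "fingers": 1}, {"translation": [0, 0, -0.45], "rotation": [0, 0, 0], "fingers": 1}])

```text
time: 4.7
ee_pos: [475.6, -101.4, 186.6]
tool_rot: [[0.139, 0.99, -0.037], [0.99, -0.138, 0.013], [0.007, -0.039, -0.999]]
contact_force: [1.2, -0.5, -6.3]
finger_gap: 32.1
```

```bash
python3 -c "
from h import *
a=np.radians(-74.9);goal(595+15*np.cos(a),175.3+15*np.sin(a),235,15.1)
im=eyes.camera('scene');crop(im,200,130,160,130,5,'pics/d.png')
"
```

```text
t 4.7 p [ 475.6 -101.4  186.6] yaw 82.03 F [ 1.2 -0.5 -6.3] M [ 0.   -0.14  0.02] gap 32.1
total trans [ 2.771  0.839 -0.496] rot [-0.073  0.03   2.231] rows>= 7.81
```

View pics/d.png

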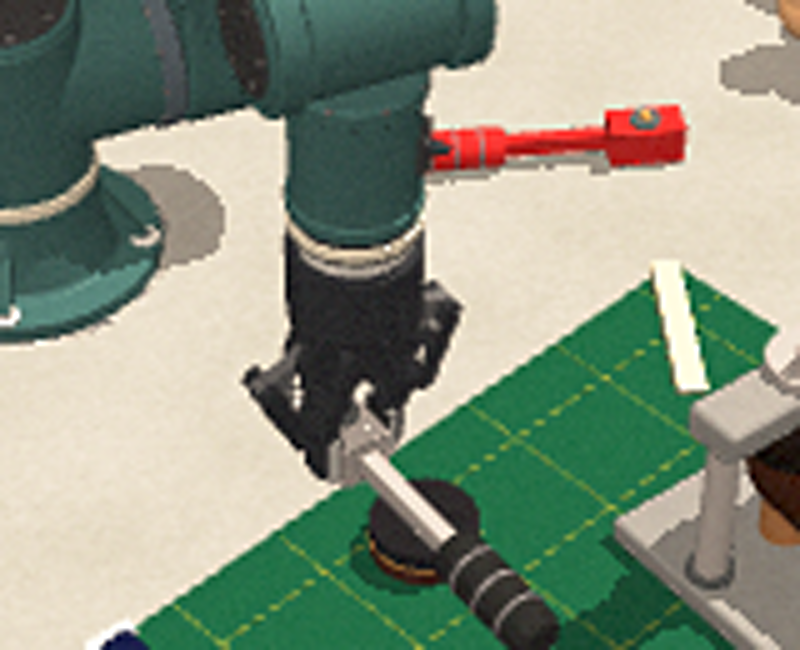

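Emit:
arm_command(plan=[{"translation": [0, 0, -0.12], "rotation": [-0.02, 0.01, 0.25], "fingers": 1}, {"translation": [0, 0, -0.12], "rotation": [-0.02, 0.01, 0.25], "fingers": 1}, {"translation": [0, 0, -0.12], "rotation": [-0.02, 0, 0.25], "fingers": 1}, {"translation": [0, 0, -0.12], "rotation": [-0.01, 0, 0.25], "fingers": 1}, {"translation": [0, 0, -0.1], "rotation": [0, 0, 0.25], "fingers": 1}])

```text
time: 5.25
ee_pos: [477.6, -102.1, 249.6]
tool_rot: [[0.73, 0.683, 0.007], [0.683, -0.73, 0.008], [0.01, -0.001, -1.0]]
contact_force: [0.1, 0.1, -5.8]
finger_gap: 31.7
```

Emit:
arm_command(plan=[{"translation": [0, 0, 0], "rotation": [0, 0, 0.25], "fingers": 1}, {"translation": [0, 0, 0], "rotation": [0, 0, 0.25], "fingers": 1}, {"translation": [0, 0, 0], "rotation": [0, 0, 0.25], "fingers": 1}, {"translation": [0, 0, 0], "rotation": [0, 0, 0.15], "fingers": 1}, {"translation": [0, 0, 0], "rotation": [0, 0, 0.0], "fingers": 1}])

```text
time: 5.75
ee_pos: [474.9, -100.8, 240.9]
tool_rot: [[0.966, 0.257, -0.006], [0.257, -0.966, 0.013], [-0.003, -0.014, -1.0]]
contact_force: [0.1, 0.1, -5.5]
finger_gap: 31.8
```

```bash
python3 -c "
from h import *
a=np.radians(-74.9);goal(595+15*np.cos(a),175.3+15*np.sin(a),235,15.1)
"
```

```text
t 5.75 p [ 474.9 -100.8  240.9] yaw 14.89 F [ 0.1  0.1 -5.5] M [ 0.01 -0.05  0.05] gap 31.8
total trans [ 1.871 -2.209  0.085] rot [-0.027  0.006 -0.007] rows>= 5.79
```

Emit:
arm_command(plan=[{"translation": [0.26, -0.31, 0], "rotation": [-0.01, 0, 0], "fingers": 1}, {"translation": [0.26, -0.31, 0], "rotation": [-0.01, 0, 0], "fingers": 1}, {"translation": [0.26, -0.31, 0], "rotation": [0, 0, 0], "fingers": 1}, {"translation": [0.26, -0.31, 0], "rotation": [0, 0, 0], "fingers": 1}, {"translation": [0.26, -0.31, 0], "rotation": [0, 0, 0], "fingers": 1}])

```text
time: 6.25
ee_pos: [559.9, 82.6, 232.6]
tool_rot: [[0.967, 0.254, -0.016], [0.254, -0.967, 0.0], [-0.016, -0.004, -1.0]]
contact_force: [0.4, -0.7, -6.6]
finger_gap: 31.8
```

```bash
python3 -c "
from h import *
a=np.radians(-74.9);goal(595+15*np.cos(a),175.3+15*np.sin(a),235,15.1)
"
```

```text
t 6.25 p [559.9  82.6 232.6] yaw 14.74 F [ 0.4 -0.7 -6.6] M [ 0.01 -0.13 -0.01] gap 31.8
total trans [ 0.576 -0.657 -0.03 ] rot [-0.008  0.03  -0.012] rows>= 1.75
```

Emit:
arm_command(plan=[{"translation": [0.2, -0.22, -0.01], "rotation": [0, 0.015, -0.01], "fingers": 1}, {"translation": [0.18, -0.22, -0.01], "rotation": [0, 0.015, 0], "fingers": 1}, {"translation": [0.12, -0.14, 0], "rotation": [0, 0, 0], "fingers": 1}, {"translation": [0.04, -0.04, 0], "rotation": [0, 0, 0], "fingers": 1}, {"translation": [0, 0, 0], "rotation": [0, 0, 0], "fingers": 1}])

```text
time: 6.75
ee_pos: [595.5, 165.6, 223.7]
tool_rot: [[0.961, 0.276, -0.016], [0.276, -0.961, 0.004], [-0.014, -0.008, -1.0]]
contact_force: [0.2, -0.3, -5.6]
finger_gap: 32.3
```

```bash
python3 -c "
from h import *
a=np.radians(-74.9);goal(595+15*np.cos(a),175.3+15*np.sin(a),235,15.1)
t=eyes.camera('top');s=eyes.camera('scene');cv2.imwrite('pics/t_e.png',t[:,:,::-1]);cv2.imwrite('pics/s_e.png',s[:,:,::-1])
crop(t,160,85,80,100,5,'pics/c1.png');crop(s,310,130,80,100,5,'pics/c2.png')
cv2.imwrite('pics/e.png',cv2.hconcat([cv2.imread('pics/c1.png'),cv2.imread('pics/c2.png')])[:,:800])
"
```

```text
t 6.75 p [595.5 165.6 223.7] yaw 16.05 F [ 0.2 -0.3 -5.6] M [-0.    0.02  0.07] gap 32.3
total trans [ 0.018  0.054 -0.113] rot [-0.016  0.027  0.032] rows>= 0.25
```

View pics/e.png

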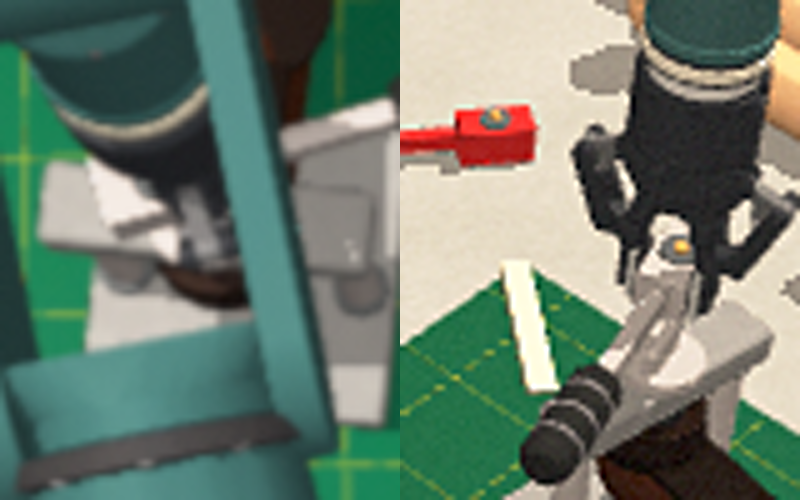

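```bash
python3 - <<'E'
from h import *
o=r.get_obs();R=o['tool_rot'];p=o['ee_pos']
wx=R[:,1]; 
off=R.T@np.array([0,0,0]) 
org=p-15*wx-(-R[:,2])*3.6
pin=org-R[:,2]*35
print('org',org,'pin exp',proj('scene',pin))
s=cv2.imread('pics/s_e.png')[:,:,::-1];x0,y0,w,h=360,172,14,14
c=s[y0:y0+h,x0:x0+w].astype(float);wt=np.clip(c[...,0]-c[...,2]-40,0,None);yy,xx=np.mgrid[y0:y0+h,x0:x0+w];print('pin seen',(xx*wt).sum()/wt.sum(),(yy*wt).sum()/wt.sum())
print('table pin: top/scene reproj', proj('scene',[470.2,-102.9,35]))
s=cv2.imread('pics/scene0.png').copy()
a=np.radians(-74.9);u=np.array([np.cos(a),np.sin(a),0]);n=np.array([-u[1],u[0],0])
k=14
im=cv2.resize(s[185:225,340:390],None,fx=k,fy=k,interpolation=cv2.INTER_CUBIC)
def d(X,col):
    q=(proj('scene',X)-[340,185]+.5)*k;cv2.circle(im,tuple(int(v) for v in q),3,col,-1)
C=np.array([595,175.2,0])
for z,col in((190,(0,0,255)),(173,(255,0,0))):
  for i in(-20,20):
    for j in(-5,5): d(C+i*u+j*n+[0,0,z],col)
for th in np.linspace(0,6.28,40): d(C+28*np.array([np.cos(th),np.sin(th),0])+[0,0,173],(0,255,0))
cv2.imwrite('pics/f.png',im)
E
```

```text
org [591.04720523 178.87903067 220.59158685] pin exp [366.15782918 179.36609005]
pin seen 365.8279069767442 178.83410852713178
table pin: top/scene reproj [270.03355487 255.90530508]
```

View pics/f.png

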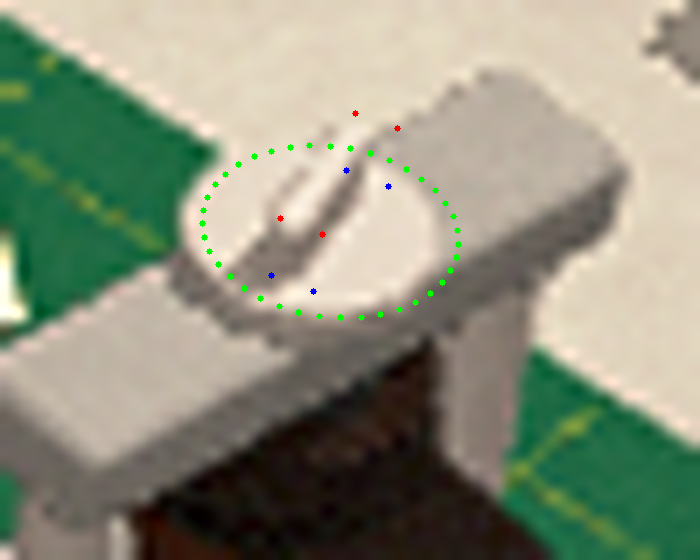

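```bash
python3 - <<'E'
from h import *
print(tri((361.86,201.0),(199.56,126.64)), plane('scene',361.86,201.0,173),plane('top',199.56,126.64,173))
a=np.radians(-74.9);u=np.array([np.cos(a),np.sin(a),0]);n=np.array([-u[1],u[0],0]);k=16
s=cv2.imread('pics/top0.png')
im=cv2.resize(s[105:150,175:225],None,fx=k,fy=k,interpolation=cv2.INTER_CUBIC)
def d(X,col):
    q=(proj('top',X)-[175,105]+.5)*k;cv2.circle(im,tuple(int(v) for v in q),3,col,-1)
C=np.array([595,175.2,0])
for z,col in((190,(0,0,255)),(173,(255,0,0))):
  for i in(-20,20):
    for j in(-5,5): d(C+i*u+j*n+[0,0,z],col)
for th in np.linspace(0,6.28,40): d(C+28*np.array([np.cos(th),np.sin(th),0])+[0,0,173],(0,255,0))
cv2.imwrite('pics/g.png',cv2.resize(im,None,fx=.82,fy=.82))
E
```

```text
(array([593.59956049, 173.70810013, 173.47419496]), np.float64(3.6119603836734853)) [592.44927199 172.39885493 173.        ] [595.00383477 175.14894902 173.        ]
```

View pics/g.png

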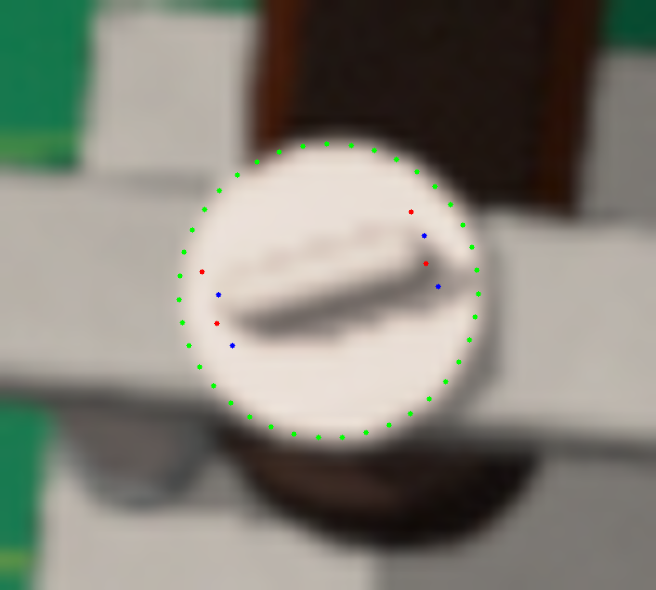

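```bash
cat >> h.py <<'E'
def seen_pin(s,x0,y0,w,h):
    c=s[y0:y0+h,x0:x0+w].astype(float);wt=np.clip(c[...,0]-c[...,2]-40,0,None);yy,xx=np.mgrid[y0:y0+h,x0:x0+w];return (xx*wt).sum()/wt.sum(),(yy*wt).sum()/wt.sum()
def pinrep(s,guess=None):
    o=r.get_obs();R=o['tool_rot'];p=o['ee_pos'];wx=R[:,1]
    org=p-15.2*wx+R[:,2]*3.6; pin=org-R[:,2]*33
    g=proj('scene',pin);uv=seen_pin(s,int(g[0])-7,int(g[1])-7,15,15)
    print('org robot',org.round(1),'pin robot',pin.round(1),'pin scene@z',plane('scene',*uv,pin[2]).round(1),'uv',np.round(uv,2),'exp',g.round(2))
def sgoal(x,y,z,yaw=15.1):
    a=np.radians(yaw-90);goal(x+15.2*np.cos(a),y+15.2*np.sin(a),z,yaw)
E
python3 -c "
from h import *
sgoal(593.5,174,225)
pinrep(cv2.imread('pics/s_e.png')[:,:,::-1])"
```

```text
t 6.85 p [595.2 164.4 224.1] yaw 15.93 F [-0.2 -0.1 -5.6] M [-0.06 -0.05 -0.01] gap 32.1
total trans [ 0.007  0.055 -0.01 ] rot [-0.015  0.027  0.028] rows>= 0.14
org robot [591.  179.1 220.6] pin robot [591.5 178.9 253.6] pin scene@z [588.  182.  253.6] uv [365.83 178.83] exp [366.1  179.84]
```

Emit:
arm_command(plan=[{"translation": [0.01, 0.03, -0.01], "rotation": [-0.01, 0.015, 0.015], "fingers": 1}, {"translation": [0, 0.02, 0], "rotation": [-0.005, 0.01, 0.01], "fingers": 1}, {"translation": [0, 0, 0], "rotation": [0, 0, 0], "fingers": 1}, {"translation": [0, 0, 0], "rotation": [0, 0, 0], "fingers": 1}, {"translation": [0, 0, 0], "rotation": [0, 0, 0], "fingers": 1}])

```text
time: 7.35
ee_pos: [597.2, 155.2, 226.3]
tool_rot: [[0.967, 0.256, 0.001], [0.256, -0.967, -0.002], [0.001, 0.002, -1.0]]
contact_force: [0.4, -0.4, -5.3]
finger_gap: 32.0
```

```bash
python3 -c "
from h import *
sgoal(593.5,174,225)
s=eyes.camera('scene');cv2.imwrite('pics/s_h.png',s[:,:,::-1]);pinrep(s);sgoal(593.5,174,225)"
```

```text
t 7.35 p [597.2 155.2 226.3] yaw 14.84 F [ 0.4 -0.4 -5.3] M [ 0.02 -0.02  0.01] gap 32.0
total trans [ 0.013 -0.039  0.013] rot [ 0.004 -0.002 -0.009] rows>= 0.09
org robot [593.3 169.9 222.8] pin robot [593.3 170.  255.8] pin scene@z [589.2 173.3 255.8] uv [364.38 179.76] exp [364.73 180.9 ]
t 7.4 p [597.2 155.2 226.4] yaw 14.85 F [-0.1 -0.2 -5.4] M [-0.03 -0.02 -0.01] gap 32.1
total trans [ 0.013 -0.039  0.014] rot [ 0.004 -0.002 -0.008] rows>= 0.09
```

```bash
python3 -c "
from h import *
sgoal(595,173.3,200)"
```

```text
t 7.4 p [597.2 155.2 226.4] yaw 14.85 F [-0.1 -0.2 -5.4] M [-0.03 -0.02 -0.01] gap 32.1
total trans [ 0.025 -0.029  0.264] rot [ 0.004 -0.002 -0.008] rows>= 0.53
```

Emit:
arm_command(plan=[{"translation": [0.01, -0.01, 0.1], "rotation": [0, 0, -0.005], "fingers": 1}, {"translation": [0.01, -0.01, 0.1], "rotation": [0, 0, -0.003], "fingers": 1}, {"translation": [0.005, -0.01, 0.06], "rotation": [0, 0, 0], "fingers": 1}, {"translation": [0, 0, 0], "rotation": [0, 0, 0], "fingers": 1}, {"translation": [0, 0, 0], "rotation": [0, 0, 0], "fingers": 1}])

```text
time: 7.9
ee_pos: [598.4, 159.3, 196.6]
tool_rot: [[0.965, 0.261, -0.001], [0.261, -0.965, -0.002], [-0.001, 0.002, -1.0]]
contact_force: [-0.0, -0.1, -4.8]
finger_gap: 32.1
```

```bash
python3 -c "
from h import *
s=eyes.camera('scene');cv2.imwrite('pics/s_i.png',s[:,:,::-1]);t=eyes.camera('top');cv2.imwrite('pics/t_i.png',t[:,:,::-1]);pinrep(s);sgoal(595,173.3,195)
crop(s,330,165,60,50,10,'pics/i.png')"
```

```text
org robot [594.5 173.9 193.3] pin robot [594.6 174.  226.3] pin scene@z [591.1 176.5 226.3] uv [364.39 187.09] exp [364.77 188.02]
t 8.0 p [598.5 159.3 196.9] yaw 15.14 F [ 0.2 -0.2 -5.7] M [ 0.05  0.05 -0.01] gap 31.9
total trans [0.003 0.007 0.019] rot [0.003 0.002 0.001] rows>= 0.04
```

View pics/i.png

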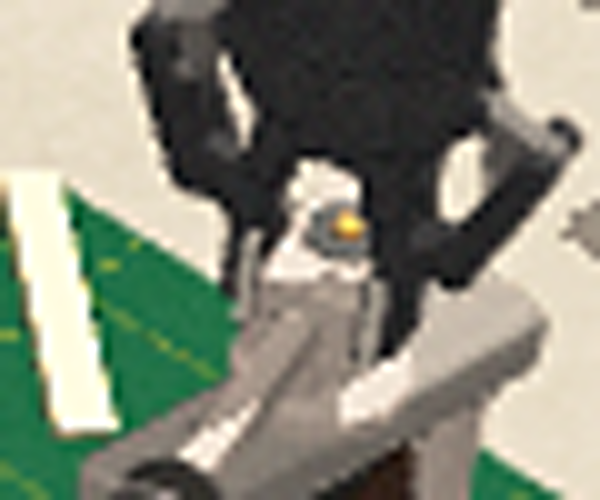

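```bash
python3 -c "
from h import *
sgoal(594.7,174.3,186)"
```

```text
t 8.0 p [598.5 159.3 196.9] yaw 15.14 F [ 0.2 -0.2 -5.7] M [ 0.05  0.05 -0.01] gap 31.9
total trans [ 0.002 -0.003  0.109] rot [0.003 0.002 0.001] rows>= 0.22
```

Emit:
arm_command(plan=[{"translation": [0, 0, 0.025], "rotation": [0, 0, 0], "fingers": 1}, {"translation": [0, 0, 0.025], "rotation": [0, 0, 0], "fingers": 1}, {"translation": [0, 0, 0.025], "rotation": [0, 0, 0], "fingers": 1}, {"translation": [0, 0, 0.025], "rotation": [0, 0, 0], "fingers": 1}, {"translation": [0, 0, 0], "rotation": [0, 0, 0], "fingers": 1}])

```text
time: 8.5
ee_pos: [598.7, 159.2, 187.8]
tool_rot: [[0.965, 0.261, 0.001], [0.261, -0.965, -0.002], [0.001, 0.002, -1.0]]
contact_force: [-0.0, -0.1, -6.1]
finger_gap: 32.0
```

```bash
python3 -c "
from h import *
sgoal(594.7,174.3,177)"
```

```text
t 8.5 p [598.7 159.2 187.8] yaw 15.13 F [-0.  -0.1 -6.1] M [0.06 0.04 0.06] gap 32.0
total trans [ 0.001 -0.005  0.108] rot [ 0.004 -0.001  0.001] rows>= 0.22
```

The mouth is about 6 mm below the tang's top with no contact force, so the tang is in the slot. I'll keep lowering.

Emit:
arm_command(plan=[{"translation": [0, 0, 0.025], "rotation": [0, 0, 0], "fingers": 1}, {"translation": [0, 0, 0.025], "rotation": [0, 0, 0], "fingers": 1}, {"translation": [0, 0, 0.025], "rotation": [0, 0, 0], "fingers": 1}, {"translation": [0, 0, 0.015], "rotation": [0, 0, 0], "fingers": 1}, {"translation": [0, 0, 0], "rotation": [0, 0, 0], "fingers": 1}])

```text
time: 9.0
ee_pos: [598.7, 159.2, 177.7]
tool_rot: [[0.965, 0.261, 0.001], [0.261, -0.965, -0.002], [0.001, 0.002, -1.0]]
contact_force: [-0.8, 0.9, -5.4]
finger_gap: 32.2
```

```bash
python3 -c "
from h import *
sgoal(594.7,174.3,177)"
```

```text
t 9.0 p [598.7 159.2 177.7] yaw 15.13 F [-0.8  0.9 -5.4] M [0.02 0.05 0.  ] gap 32.2
total trans [ 0.    -0.005  0.007] rot [ 0.004 -0.002  0.001] rows>= 0.02
```

Emit:
arm_command(plan=[{"translation": [0, 0, 0.01], "rotation": [0, 0, 0], "fingers": 1}, {"translation": [0, 0, 0.005], "rotation": [0, 0, 0], "fingers": 1}, {"translation": [0, 0, 0], "rotation": [0, 0, 0], "fingers": 1}, {"translation": [0, 0, 0], "rotation": [0, 0, 0], "fingers": 1}, {"translation": [0, 0, 0], "rotation": [0, 0, 0], "fingers": 1}])

```text
time: 9.5
ee_pos: [598.8, 159.1, 176.7]
tool_rot: [[0.965, 0.261, 0.002], [0.261, -0.965, -0.002], [0.001, 0.002, -1.0]]
contact_force: [-0.8, 0.4, -4.4]
finger_gap: 32.0
```

```bash
python3 -c "
from h import *
sgoal(594.7,174.3,177)"
```

```text
t 9.5 p [598.8 159.1 176.7] yaw 15.13 F [-0.8  0.4 -4.4] M [ 0.02  0.16 -0.01] gap 32.0
total trans [ 0.    -0.005 -0.003] rot [ 0.004 -0.002  0.001] rows>= 0.02
```

Emit:
arm_command(plan=[{"translation": [0, 0, 0], "rotation": [0, 0, 0], "fingers": 0.0}, {"translation": [0, 0, 0], "rotation": [0, 0, 0], "fingers": -1}, {"translation": [0, 0, 0], "rotation": [0, 0, 0], "fingers": -1}, {"translation": [0, 0, 0], "rotation": [0, 0, 0], "fingers": -1}, {"translation": [0, 0, 0], "rotation": [0, 0, 0], "fingers": -1}])

```text
time: 10.0
ee_pos: [602.1, 159.7, 182.9]
tool_rot: [[0.965, 0.261, 0.014], [0.261, -0.965, 0.001], [0.014, 0.003, -1.0]]
contact_force: [0.2, 0.0, -2.0]
finger_gap: 85.2
```

Emit:
arm_command(plan=[{"translation": [0, 0, -0.1], "rotation": [0, 0, 0], "fingers": -1}, {"translation": [0, 0, -0.2], "rotation": [0, 0, 0], "fingers": -1}, {"translation": [0, 0, -0.3], "rotation": [0, 0, 0], "fingers": -1}, {"translation": [0, 0, -0.3], "rotation": [0, 0, 0], "fingers": -1}, {"translation": [0, 0, 0], "rotation": [0, 0, 0], "fingers": -1}])

```text
time: 10.5
ee_pos: [600.5, 159.6, 278.3]
tool_rot: [[0.965, 0.261, 0.015], [0.261, -0.965, 0.001], [0.015, 0.003, -1.0]]
contact_force: [0.2, 0.7, 0.4]
finger_gap: 85.7
```

```bash
python3 -c "
from h import *
s=eyes.camera('scene');t=eyes.camera('top');cv2.imwrite('pics/s_j.png',s[:,:,::-1]);cv2.imwrite('pics/t_j.png',t[:,:,::-1])
crop(t,160,85,80,100,5,'pics/c1.png');crop(s,310,130,80,100,5,'pics/c2.png')
cv2.imwrite('pics/j.png',cv2.hconcat([cv2.imread('pics/c1.png'),cv2.imread('pics/c2.png')])[:,:800])
goal(633,30,260,15.1)
"
```

```text
t 10.6 p [599.2 159.4 273.3] yaw 15.13 F [ 0.3  1.1 -1. ] M [-0.01  0.06 -0.05] gap 84.9
total trans [-0.012  1.337  0.136] rot [ 0.005 -0.013  0.001] rows>= 2.69
```

View pics/j.png

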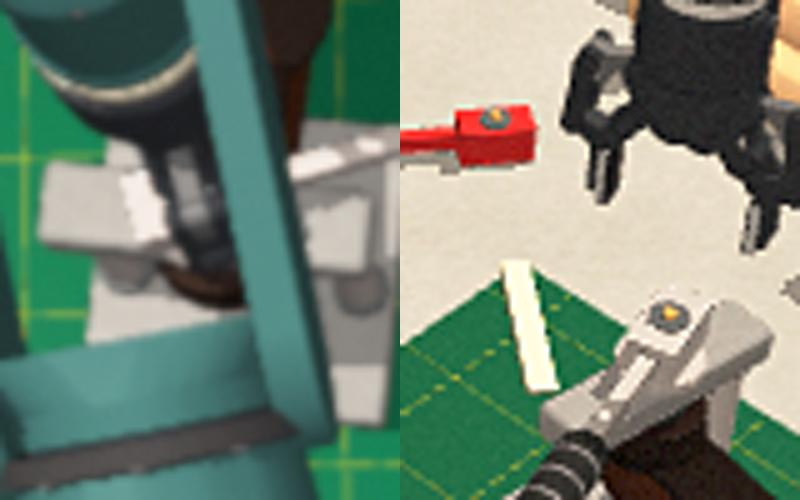

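Emit:
arm_command(plan=[{"translation": [0, 0.35, 0], "rotation": [0, -0.01, 0], "fingers": -1}, {"translation": [0, 0.4, 0], "rotation": [0, 0, 0], "fingers": -1}, {"translation": [0, 0.4, 0], "rotation": [0, 0, 0], "fingers": -1}, {"translation": [0, 0.18, 0], "rotation": [0, 0, 0], "fingers": -1}, {"translation": [0, 0, 0], "rotation": [0, 0, 0], "fingers": -1}])

```text
time: 11.1
ee_pos: [632.2, 29.1, 264.0]
tool_rot: [[0.964, 0.265, -0.013], [0.265, -0.964, -0.001], [-0.013, -0.003, -1.0]]
contact_force: [0.5, 0.3, 0.1]
finger_gap: 85.4
```

```bash
python3 -c "
from h import *
s=eyes.camera('scene');t=eyes.camera('top');cv2.imwrite('pics/s_k.png',s[:,:,::-1]);cv2.imwrite('pics/t_k.png',t[:,:,::-1])
crop(t,160,85,80,100,5,'pics/c1.png');crop(s,310,130,80,100,5,'pics/c2.png')
cv2.imwrite('pics/j.png',cv2.hconcat([cv2.imread('pics/c1.png'),cv2.imread('pics/c2.png')])[:,:800])
goal(633.5,29.6,162,15.1)
"
```

```text
t 11.2 p [631.8  31.6 264.4] yaw 15.56 F [-0.4  1.  -0.9] M [-0.05  0.02 -0.02] gap 85.5
total trans [0.023 0.028 1.024] rot [-0.007  0.023  0.015] rows>= 2.05
```

View pics/j.png

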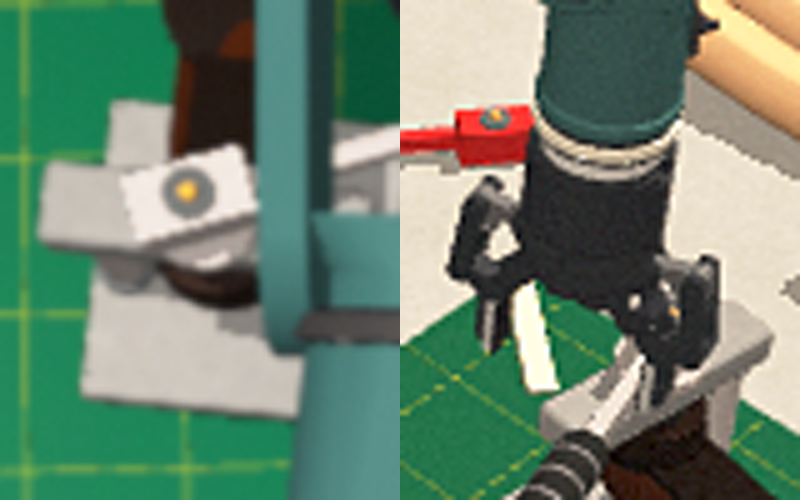

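```bash
python3 -c "
from h import *
print('top pin exp',proj('top',[594.5,174.7,208]),'grip scene',proj('scene',[633.5,29.6,189]),proj('scene',[631.8,31.6,264+13]))
t=cv2.imread('pics/t_k.png')[:,:,::-1]
uv=seen_pin(t,190,115,14,14);print(uv,plane('top',*uv,206))
s=cv2.imread('pics/s_k.png')[:,:,::-1];crop(s,280,150,130,110,6,'pics/k.png')
"
```

```text
top pin exp [197.46413901 123.22954669] grip scene [341.88943448 227.24844149] [344.64150086 204.13938793]
(np.float64(196.90333333333334), np.float64(122.63916666666667)) [596.48099605 176.32970565 206.        ]
```

View pics/k.png

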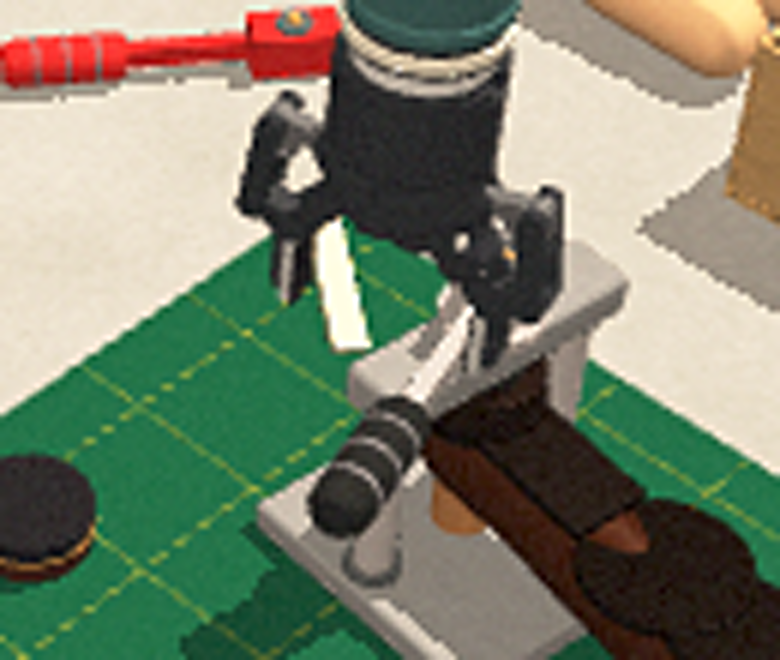

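The grip centre at scene (341,227) matches the prediction of (342,227). I'll descend straddling it.

Emit:
arm_command(plan=[{"translation": [0.01, 0.01, 0.25], "rotation": [0, 0.01, 0.01], "fingers": -1}, {"translation": [0.01, 0.01, 0.3], "rotation": [0, 0.01, 0], "fingers": -1}, {"translation": [0, 0, 0.25], "rotation": [0, 0, 0], "fingers": -1}, {"translation": [0, 0, 0.13], "rotation": [0, 0, 0], "fingers": -1}, {"translation": [0, 0, 0], "rotation": [0, 0, 0], "fingers": -1}])

```text
time: 11.7
ee_pos: [632.6, 40.6, 170.1]
tool_rot: [[0.962, 0.274, 0.001], [0.274, -0.962, 0.008], [0.003, -0.007, -1.0]]
contact_force: [-1.2, 0.1, -0.1]
finger_gap: 85.4
```

```bash
cat >> h.py <<'E'
C=np.array([594.8,174.7])
def hstat(tgt=None,slack=26.5,z=164):
    "tool seen as handle angle; tangential position relative to contact"
    o=r.get_obs();R=o['tool_rot'];p=o['ee_pos'];F=o['contact_force']
    v=p[:2]-C; ya=np.arctan2(R[1,0],R[0,0])
    # handle angle if finger (+x side) touches grip at TCP + (slack) along tool x
    g=v+R[:2,0]*slack; phi=np.degrees(np.arctan2(g[1],g[0]))
    print('handle-if-touching phi',phi.round(2),'yaw-90',np.degrees(ya).round(2)-90,'radius',np.linalg.norm(g).round(1),'z',p[2].round(1),'F tool',(R.T@F).round(2),'t',round(o['time'],2),'tilt',R[:2,2].round(3))
    if tgt is not None:
        a=np.radians(tgt);u=np.array([np.cos(a),np.sin(a)]);tx=np.array([-u[1],u[0]])
        q=C+150*u-slack*tx; goal(*q,z,tgt+90)
E
python3 -c "
from h import *
hstat(-75)
"
```

```text
handle-if-touching phi -63.51 yaw-90 -74.12 radius 141.8 z 170.1 F tool [-1.14 -0.42  0.12] t 11.7 tilt [0.001 0.008]
t 11.7 p [632.6  40.6 170.1] yaw 15.88 F [-1.2  0.1 -0.1] M [ 0.01  0.   -0.01] gap 85.4
total trans [-0.284  0.103  0.06 ] rot [-0.014 -0.005  0.029] rows>= 0.62
```

Emit:
arm_command(plan=[{"translation": [-0.04, 0.05, 0.03], "rotation": [-0.01, 0, 0.01], "fingers": -1}, {"translation": [-0.04, 0.04, 0.03], "rotation": [-0.005, 0, 0.01], "fingers": -1}, {"translation": [-0.04, 0.01, 0.01], "rotation": [0, 0, 0.01], "fingers": -1}, {"translation": [-0.02, 0, 0], "rotation": [0, 0, 0], "fingers": -1}, {"translation": [0, 0, 0], "rotation": [0, 0, 0], "fingers": -1}])

```text
time: 12.2
ee_pos: [622.8, 27.6, 168.0]
tool_rot: [[0.966, 0.259, 0.011], [0.259, -0.966, -0.001], [0.011, 0.003, -1.0]]
contact_force: [0.4, -0.2, 0.7]
finger_gap: 85.5
```

```bash
python3 -c "
from h import *
hstat(-76)
s=eyes.camera('scene');crop(s,280,150,130,110,6,'pics/l.png')
"
```

```text
handle-if-touching phi -69.1 yaw-90 -74.99 radius 150.1 z 168.0 F tool [ 0.31  0.3  -0.65] t 12.2 tilt [ 0.011 -0.001]
t 12.2 p [622.8  27.6 168. ] yaw 15.01 F [ 0.4 -0.2  0.7] M [0.02 0.01 0.01] gap 85.5
total trans [-0.181  0.002  0.038] rot [ 0.006 -0.02   0.034] rows>= 0.37
```

View pics/l.png

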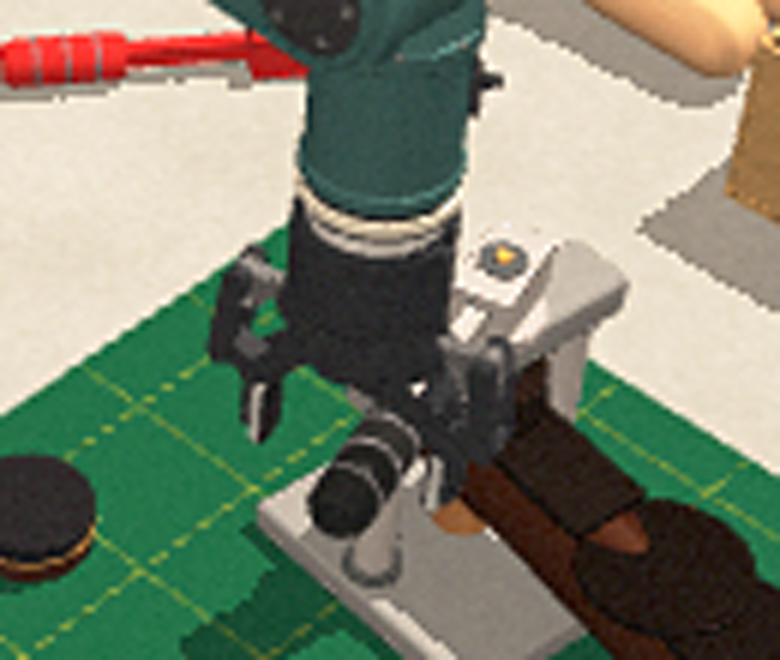

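Emit:
arm_command(plan=[{"translation": [-0.04, 0, 0.02], "rotation": [0, -0.01, 0.01], "fingers": -1}, {"translation": [-0.04, 0, 0.02], "rotation": [0, -0.01, 0.01], "fingers": -1}, {"translation": [-0.04, 0, 0], "rotation": [0, 0, 0], "fingers": -1}, {"translation": [-0.04, 0, 0], "rotation": [0, 0, 0.02], "fingers": -1}, {"translation": [-0.04, 0, 0], "rotation": [0, 0, 0.03], "fingers": -1}])

```text
time: 12.75
ee_pos: [602.9, 22.3, 164.3]
tool_rot: [[0.975, 0.221, 0.002], [0.221, -0.975, -0.003], [0.001, 0.004, -1.0]]
contact_force: [-0.1, 1.2, -0.3]
finger_gap: 85.2
```

```bash
python3 -c "
from h import *
hstat(-81)
"
```

```text
handle-if-touching phi -76.95 yaw-90 -77.25 radius 150.4 z 164.3 F tool [ 0.2  -1.17  0.3 ] t 12.75 tilt [ 0.002 -0.003]
t 12.75 p [602.9  22.3 164.3] yaw 12.75 F [-0.1  1.2 -0.3] M [ 0.04 -0.1   0.  ] gap 85.2
total trans [-0.105 -0.025  0.003] rot [ 0.007 -0.003  0.125] rows>= 0.44
```

Emit:
arm_command(plan=[{"translation": [-0.026, -0.005, 0], "rotation": [0, 0, 0.033], "fingers": -1}, {"translation": [-0.026, -0.005, 0], "rotation": [0, 0, 0.033], "fingers": -1}, {"translation": [-0.026, -0.005, 0], "rotation": [0, 0, 0.033], "fingers": -1}, {"translation": [-0.026, -0.005, 0], "rotation": [0, 0, 0.033], "fingers": -1}, {"translation": [-0.026, -0.005, 0], "rotation": [0, 0, 0.033], "fingers": -1}])

```text
time: 13.25
ee_pos: [588.7, 21.9, 164.4]
tool_rot: [[0.992, 0.128, 0.003], [0.128, -0.992, -0.004], [0.003, 0.004, -1.0]]
contact_force: [2.1, -0.3, -0.1]
finger_gap: 85.2
```

```bash
python3 -c "
from h import *
hstat(-86)
"
```

```text
handle-if-touching phi -82.31 yaw-90 -82.67 radius 150.8 z 164.4 F tool [2.01 0.53 0.15] t 13.25 tilt [ 0.003 -0.004]
t 13.25 p [588.7  21.9 164.4] yaw 7.33 F [ 2.1 -0.3 -0.1] M [ 0.03 -0.29 -0.  ] gap 85.2
total trans [-0.096 -0.026  0.004] rot [ 0.008 -0.006  0.111] rows>= 0.39
```

Emit:
arm_command(plan=[{"translation": [-0.026, -0.006, 0], "rotation": [0, 0, 0.033], "fingers": -1}, {"translation": [-0.026, -0.006, 0], "rotation": [0, 0, 0.033], "fingers": -1}, {"translation": [-0.026, -0.006, 0], "rotation": [0, 0, 0.033], "fingers": -1}, {"translation": [-0.026, -0.005, 0], "rotation": [0, 0, 0.033], "fingers": -1}, {"translation": [-0.026, -0.005, 0], "rotation": [0, 0, 0.033], "fingers": -1}])

```text
time: 13.75
ee_pos: [580.4, 24.1, 164.4]
tool_rot: [[0.999, 0.034, 0.018], [0.034, -0.999, -0.003], [0.018, 0.003, -1.0]]
contact_force: [5.4, 0.1, -2.4]
finger_gap: 85.3
```

```bash
python3 -c "
from h import *
hstat(-91)
"
```

```text
handle-if-touching phi -85.37 yaw-90 -88.03 radius 150.1 z 164.4 F tool [5.36 0.11 2.51] t 13.75 tilt [ 0.018 -0.003]
t 13.75 p [580.4  24.1 164.4] yaw 1.97 F [ 5.4  0.1 -2.4] M [ 0.03 -0.69 -0.  ] gap 85.3
total trans [-0.147 -0.016  0.001] rot [ 0.006 -0.035  0.099] rows>= 0.37
```

Emit:
arm_command(plan=[{"translation": [-0.03, -0.004, 0.02], "rotation": [0, -0.02, 0.01], "fingers": -1}, {"translation": [-0.03, -0.004, 0.01], "rotation": [0, -0.015, 0.01], "fingers": -1}, {"translation": [-0.03, -0.004, 0], "rotation": [0, -0.01, 0.01], "fingers": -1}, {"translation": [-0.03, -0.004, 0], "rotation": [0, 0, 0.02], "fingers": -1}, {"translation": [-0.03, -0.003, 0], "rotation": [0, 0, 0.03], "fingers": -1}])

```text
time: 14.25
ee_pos: [573.5, 24.9, 164.5]
tool_rot: [[1.0, -0.014, 0.018], [-0.014, -1.0, -0.005], [0.018, 0.005, -1.0]]
contact_force: [6.0, 0.4, -2.6]
finger_gap: 85.5
```

```bash
python3 -c "
from h import *
hstat(-93)
"
```

```text
handle-if-touching phi -88.02 yaw-90 -90.77 radius 150.3 z 164.5 F tool [ 5.91 -0.45  2.66] t 14.25 tilt [ 0.018 -0.005]
t 14.25 p [573.5  24.9 164.5] yaw -0.77 F [ 6.   0.4 -2.6] M [ 0.05 -0.64  0.06] gap 85.5
total trans [-0.13  -0.012  0.003] rot [ 0.009 -0.035  0.074] rows>= 0.29
```

```bash
python3 -c "
from h import *
s=eyes.camera('scene');crop(s,280,150,130,110,6,'pics/m.png')
hstat(-93)
"
```

```text
handle-if-touching phi -88.16 yaw-90 -90.81 radius 150.3 z 164.5 F tool [ 5.63 -0.67  2.65] t 14.3 tilt [ 0.018 -0.006]
t 14.3 p [573.1  24.9 164.5] yaw -0.81 F [ 5.7  0.6 -2.6] M [-0.08 -0.75  0.08] gap 85.8
total trans [-0.127 -0.012  0.002] rot [ 0.009 -0.034  0.073] rows>= 0.28
```

View pics/m.png

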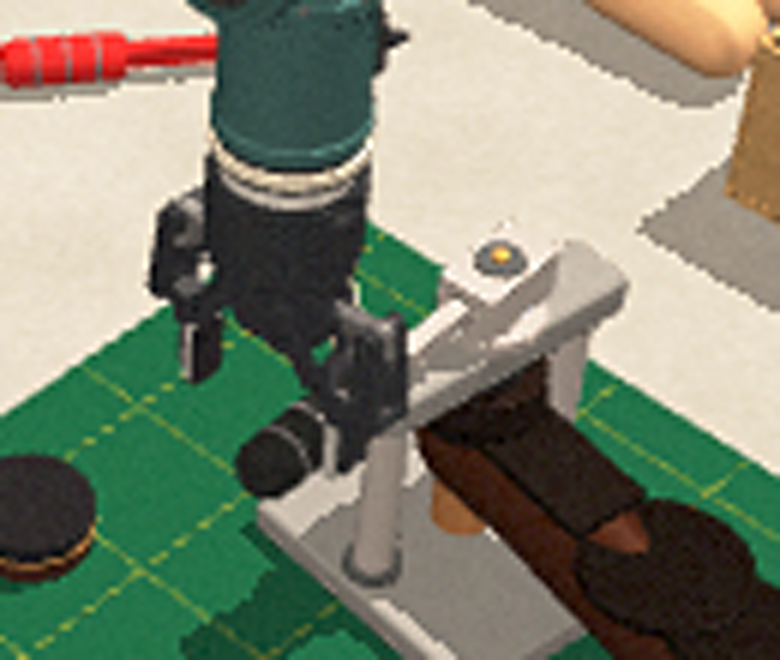

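Emit:
arm_command(plan=[{"translation": [-0.03, -0.004, 0.04], "rotation": [0, -0.02, 0.015], "fingers": -1}, {"translation": [-0.03, -0.004, 0.04], "rotation": [0, -0.02, 0.015], "fingers": -1}, {"translation": [-0.03, -0.004, 0], "rotation": [0, -0.02, 0.015], "fingers": -1}, {"translation": [-0.03, -0.004, 0], "rotation": [0, -0.02, 0.015], "fingers": -1}, {"translation": [-0.03, -0.003, 0], "rotation": [0, -0.02, 0.015], "fingers": -1}])

```text
time: 14.8
ee_pos: [568.1, 26.5, 162.6]
tool_rot: [[0.998, -0.058, -0.006], [-0.058, -0.998, -0.006], [-0.005, 0.006, -1.0]]
contact_force: [6.4, -1.1, -1.9]
finger_gap: 85.6
```

```bash
python3 -c "
from h import *
hstat(-95)
"
```

```text
handle-if-touching phi -90.08 yaw-90 -93.35 radius 149.7 z 162.6 F tool [6.44 0.68 1.83] t 14.8 tilt [-0.006 -0.006]
t 14.8 p [568.1  26.5 162.6] yaw -3.35 F [ 6.4 -1.1 -1.9] M [-0.04 -0.77  0.07] gap 85.6
total trans [-0.129 -0.003 -0.013] rot [0.012 0.01  0.055] rows>= 0.26
```

Emit:
arm_command(plan=[{"translation": [-0.03, -0.004, 0.02], "rotation": [0, -0.01, 0.015], "fingers": -1}, {"translation": [-0.03, -0.004, 0.01], "rotation": [0, -0.01, 0.015], "fingers": -1}, {"translation": [-0.03, -0.004, 0], "rotation": [0, -0.01, 0.015], "fingers": -1}, {"translation": [-0.03, -0.004, 0], "rotation": [0, -0.01, 0.015], "fingers": -1}, {"translation": [-0.03, -0.003, 0], "rotation": [0, -0.01, 0.015], "fingers": -1}])

```text
time: 15.3
ee_pos: [561.8, 27.8, 162.8]
tool_rot: [[0.995, -0.104, -0.008], [-0.104, -0.995, -0.007], [-0.007, 0.008, -1.0]]
contact_force: [6.3, -1.1, -3.3]
finger_gap: 85.6
```

```bash
python3 -c "
from h import *
hstat(-97)
"
```

```text
handle-if-touching phi -92.54 yaw-90 -95.95 radius 149.8 z 162.8 F tool [6.4  0.45 3.25] t 15.3 tilt [-0.008 -0.007]
t 15.3 p [561.8  27.8 162.8] yaw -5.95 F [ 6.3 -1.1 -3.3] M [-0.1  -0.82  0.03] gap 85.6
total trans [-0.116  0.    -0.011] rot [0.015 0.014 0.035] rows>= 0.23
```

Emit:
arm_command(plan=[{"translation": [-0.02, -0.003, 0.05], "rotation": [0, 0, 0.01], "fingers": -1}, {"translation": [-0.025, -0.003, 0.05], "rotation": [0, 0, 0.01], "fingers": -1}, {"translation": [-0.03, -0.003, 0.02], "rotation": [0, 0, 0.01], "fingers": -1}, {"translation": [-0.03, -0.003, 0.015], "rotation": [0, 0, 0.01], "fingers": -1}, {"translation": [-0.03, -0.003, 0.015], "rotation": [0, 0, 0.01], "fingers": -1}])

```text
time: 15.8
ee_pos: [560.9, 29.0, 156.6]
tool_rot: [[0.99, -0.135, 0.029], [-0.134, -0.991, -0.011], [0.03, 0.007, -1.0]]
contact_force: [6.2, -1.6, -0.0]
finger_gap: 85.3
```

```bash
python3 -c "
from h import *
hstat(-99)
s=eyes.camera('scene');t=eyes.camera('top')
crop(s,280,150,130,110,6,'pics/n.png');crop(t,160,85,90,110,5,'pics/n2.png')
"
```

```text
handle-if-touching phi -92.94 yaw-90 -97.73 radius 149.5 z 156.6 F tool [6.39 0.74 0.22] t 15.8 tilt [ 0.029 -0.011]
t 15.8 p [560.9  29.  156.6] yaw -7.73 F [ 6.2 -1.6 -0. ] M [-0.18 -0.9   0.05] gap 85.3
total trans [-0.156  0.005 -0.078] rot [ 0.013 -0.058  0.042] rows>= 0.35
```

View pics/n.png

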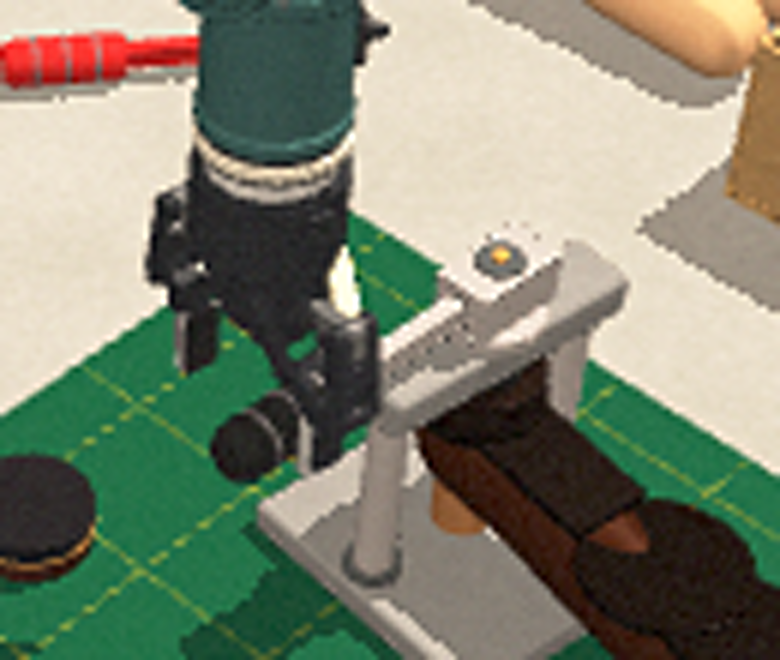

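View pics/n2.png

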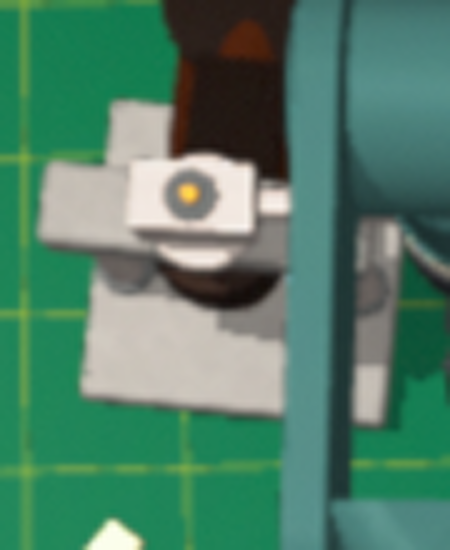

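Emit:
arm_command(plan=[{"translation": [-0.04, -0.004, 0.005], "rotation": [0, -0.02, 0.015], "fingers": -1}, {"translation": [-0.04, -0.004, 0.005], "rotation": [0, -0.02, 0.015], "fingers": -1}, {"translation": [-0.04, -0.004, 0.005], "rotation": [0, -0.02, 0.015], "fingers": -1}, {"translation": [-0.04, -0.004, 0.005], "rotation": [0, -0.01, 0.015], "fingers": -1}, {"translation": [-0.04, -0.004, 0.005], "rotation": [0, -0.01, 0.015], "fingers": -1}])

```text
time: 16.4
ee_pos: [550.1, 30.7, 157.7]
tool_rot: [[0.984, -0.18, 0.012], [-0.18, -0.984, -0.011], [0.014, 0.009, -1.0]]
contact_force: [7.3, -2.5, -1.6]
finger_gap: 85.3
```

```bash
python3 -c "
from h import *
hstat(-102,z=158)
"
```

```text
handle-if-touching phi -97.15 yaw-90 -100.38 radius 149.9 z 157.7 F tool [7.6  1.1  1.72] t 16.4 tilt [ 0.012 -0.011]
t 16.4 p [550.1  30.7 157.7] yaw -10.38 F [ 7.3 -2.5 -1.6] M [-0.2  -0.82  0.09] gap 85.3
total trans [-0.127 -0.005 -0.005] rot [ 0.016 -0.027  0.054] rows>= 0.25
```

Emit:
arm_command(plan=[{"translation": [-0.03, -0.004, 0.008], "rotation": [0, -0.01, 0.015], "fingers": -1}, {"translation": [-0.03, -0.004, 0.008], "rotation": [0, -0.01, 0.015], "fingers": -1}, {"translation": [-0.03, -0.004, 0.008], "rotation": [0, -0.01, 0.015], "fingers": -1}, {"translation": [-0.03, -0.004, 0.008], "rotation": [0, -0.01, 0.015], "fingers": -1}, {"translation": [-0.03, -0.004, 0.008], "rotation": [0, -0.01, 0.015], "fingers": -1}])

```text
time: 16.9
ee_pos: [545.0, 32.8, 157.4]
tool_rot: [[0.974, -0.225, 0.012], [-0.225, -0.974, -0.012], [0.015, 0.008, -1.0]]
contact_force: [7.2, -2.5, -0.8]
finger_gap: 85.2
```

```bash
python3 -c "
from h import *
hstat(-104,z=158)
"
```

```text
handle-if-touching phi -99.21 yaw-90 -103.01 radius 149.8 z 157.4 F tool [7.55 0.84 0.91] t 16.9 tilt [ 0.012 -0.012]
t 16.9 p [545.   32.8 157.4] yaw -13.01 F [ 7.2 -2.5 -0.8] M [-0.23 -0.89  0.1 ] gap 85.2
total trans [-0.125  0.    -0.008] rot [ 0.016 -0.028  0.033] rows>= 0.25
```

Emit:
arm_command(plan=[{"translation": [-0.032, -0.003, 0.005], "rotation": [0.003, -0.012, 0.006], "fingers": -1}, {"translation": [-0.032, -0.003, 0.005], "rotation": [0.003, -0.012, 0.006], "fingers": -1}, {"translation": [-0.032, -0.003, 0.005], "rotation": [0.003, -0.012, 0.006], "fingers": -1}, {"translation": [-0.032, -0.003, 0.005], "rotation": [0.003, -0.012, 0.006], "fingers": -1}, {"translation": [-0.032, -0.003, 0.005], "rotation": [0.003, -0.012, 0.006], "fingers": -1}])

```text
time: 17.4
ee_pos: [538.7, 34.4, 157.9]
tool_rot: [[0.969, -0.246, 0.008], [-0.246, -0.969, -0.003], [0.009, 0.001, -1.0]]
contact_force: [6.1, -1.9, -1.4]
finger_gap: 85.5
```

```bash
python3 -c "
from h import *
hstat(-106,z=158)
"
```

```text
handle-if-touching phi -101.69 yaw-90 -104.27 radius 149.9 z 157.9 F tool [6.39 0.37 1.42] t 17.4 tilt [ 0.008 -0.003]
t 17.4 p [538.7  34.4 157.9] yaw -14.27 F [ 6.1 -1.9 -1.4] M [-0.27 -0.81  0.06] gap 85.5
total trans [-0.113 -0.007 -0.002] rot [ 0.002 -0.017  0.058] rows>= 0.23
```

```bash
cat >> h.py <<'E'
def headyaw(tag):
    t=eyes.camera('top');cv2.imwrite(f'pics/t_{tag}.png',t[:,:,::-1])
    k=8;x0,y0,w,h=183,112,30,24
    c=cv2.resize(t[y0:y0+h,x0:x0+w],None,fx=k,fy=k,interpolation=cv2.INTER_CUBIC)
    cv2.imwrite(f'pics/h_{tag}.png',cv2.resize(c[:,:,::-1],None,fx=2,fy=2))
    uv=seen_pin(t,190,115,14,14);print('pin',np.round(uv,2),plane('top',*uv,206).round(1))
    # top edge of head (dark shoe -> white): per-column crossing
    e=[]
    for u in range(188,208):
        col=t[108:124,u,0].astype(float)
        for i in range(len(col)-1):
            if col[i]<200<=col[i+1]: e.append([u,108+i+(200-col[i])/(col[i+1]-col[i])]);break
    e=np.array(e);print(e.round(1).tolist())
    s=eyes.camera('scene');cv2.imwrite(f'pics/s_{tag}.png',s[:,:,::-1]);print('scene pin',np.round(seen_pin(s,357,186,14,13),2))
E
python3 -c "
from h import *
headyaw('p');hstat(-106)"
```

```text
pin [197.35 123.22] [595.1 175.3 206. ]
[[188.0, 113.7], [189.0, 114.4], [190.0, 115.2], [191.0, 115.3], [192.0, 115.2], [193.0, 115.8], [194.0, 116.4], [195.0, 116.6], [196.0, 116.7], [197.0, 116.3], [198.0, 115.9], [199.0, 115.9], [200.0, 115.9], [201.0, 115.9], [202.0, 115.9], [203.0, 116.3], [204.0, 116.7], [205.0, 117.2], [206.0, 117.9], [207.0, 118.6]]
scene pin [363.05 192.16]
handle-if-touching phi -101.74 yaw-90 -104.26 radius 150.0 z 157.9 F tool [7.14 0.1  1.24] t 17.5 tilt [ 0.008 -0.003]
t 17.5 p [538.6  34.4 157.9] yaw -14.26 F [ 6.9 -1.9 -1.2] M [-0.23 -0.81  0.04] gap 85.6
total trans [-0.111 -0.007 -0.062] rot [ 0.002 -0.017  0.058] rows>= 0.25
```

View pics/h_p.png

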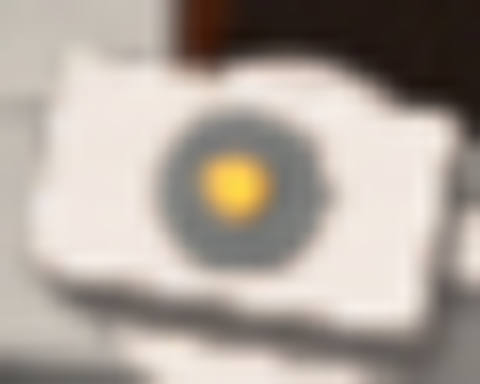

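Emit:
arm_command(plan=[{"translation": [-0.03, -0.003, 0.005], "rotation": [0, -0.008, 0.012], "fingers": -1}, {"translation": [-0.03, -0.003, 0.005], "rotation": [0, -0.008, 0.012], "fingers": -1}, {"translation": [-0.03, -0.003, 0.005], "rotation": [0, -0.008, 0.012], "fingers": -1}, {"translation": [-0.03, -0.003, 0.0], "rotation": [0, -0.008, 0.012], "fingers": -1}, {"translation": [-0.03, -0.003, 0.0], "rotation": [0, -0.008, 0.012], "fingers": -1}])

```text
time: 18.0
ee_pos: [533.1, 36.7, 158.4]
tool_rot: [[0.959, -0.283, 0.011], [-0.283, -0.959, -0.004], [0.012, 0.0, -1.0]]
contact_force: [6.1, -1.3, -2.7]
finger_gap: 85.6
```

```bash
python3 -c "
from h import *
hstat(-108,z=158)
"
```

```text
handle-if-touching phi -103.99 yaw-90 -106.42 radius 150.0 z 158.4 F tool [ 6.23 -0.44  2.72] t 18.0 tilt [ 0.011 -0.004]
t 18.0 p [533.1  36.7 158.4] yaw -16.42 F [ 6.1 -1.3 -2.7] M [-0.22 -0.86  0.05] gap 85.6
total trans [-0.105 -0.006  0.003] rot [ 0.    -0.022  0.053] rows>= 0.21
```

Emit:
arm_command(plan=[{"translation": [-0.03, -0.003, 0.02], "rotation": [0, -0.008, 0.012], "fingers": -1}, {"translation": [-0.03, -0.003, 0.015], "rotation": [0, -0.008, 0.012], "fingers": -1}, {"translation": [-0.03, -0.003, 0.01], "rotation": [0, -0.008, 0.012], "fingers": -1}, {"translation": [-0.03, -0.003, 0.0], "rotation": [0, -0.008, 0.012], "fingers": -1}, {"translation": [-0.03, -0.003, 0.0], "rotation": [0, -0.008, 0.012], "fingers": -1}])

```text
time: 18.5
ee_pos: [529.5, 38.8, 158.2]
tool_rot: [[0.948, -0.319, 0.02], [-0.319, -0.948, -0.005], [0.02, -0.002, -1.0]]
contact_force: [6.3, -1.2, -3.8]
finger_gap: 85.5
```

```bash
python3 -c "
from h import *
hstat(-110,z=158)
headyaw('q');hstat()
"
```

```text
handle-if-touching phi -105.57 yaw-90 -108.59 radius 149.8 z 158.2 F tool [ 6.27 -0.82  3.97] t 18.5 tilt [ 0.02  -0.005]
t 18.5 p [529.5  38.8 158.2] yaw -18.59 F [ 6.3 -1.2 -3.8] M [-0.2  -0.86  0.08] gap 85.5
total trans [-0.116 -0.003 -0.001] rot [-0.004 -0.039  0.047] rows>= 0.23
pin [197.32 123.03] [595.5 175.3 206. ]
[[188.0, 114.0], [189.0, 110.0], [190.0, 114.0], [191.0, 111.0], [192.0, 114.4], [193.0, 115.6], [194.0, 115.8], [195.0, 116.2], [196.0, 116.7], [197.0, 116.6], [198.0, 116.0], [199.0, 115.9], [200.0, 115.9], [201.0, 115.9], [202.0, 115.9], [203.0, 116.3], [204.0, 116.7], [205.0, 117.4], [206.0, 117.8], [207.0, 118.5]]
scene pin [363.14 192.16]
handle-if-touching phi -105.64 yaw-90 -108.58 radius 149.9 z 158.0 F tool [ 6.55 -0.16  2.61] t 18.6 tilt [ 0.019 -0.005]
```

View pics/h_q.png

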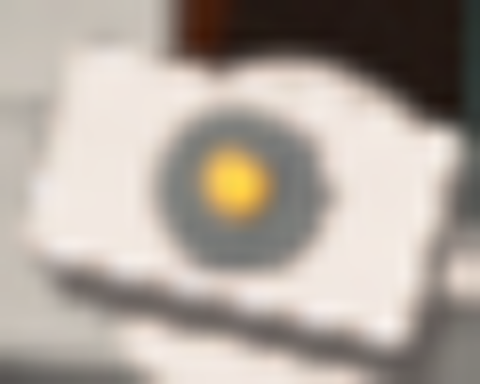

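Emit:
arm_command(plan=[{"translation": [-0.03, -0.003, 0.04], "rotation": [0, -0.012, 0.012], "fingers": -1}, {"translation": [-0.03, -0.003, 0.02], "rotation": [0, -0.012, 0.012], "fingers": -1}, {"translation": [-0.03, -0.003, 0.01], "rotation": [0, -0.012, 0.012], "fingers": -1}, {"translation": [-0.03, -0.003, 0.01], "rotation": [0, -0.012, 0.012], "fingers": -1}, {"translation": [-0.03, -0.003, 0.01], "rotation": [0, -0.012, 0.012], "fingers": -1}])

```text
time: 19.1
ee_pos: [528.4, 40.7, 156.5]
tool_rot: [[0.935, -0.354, 0.026], [-0.354, -0.935, -0.004], [0.025, -0.006, -1.0]]
contact_force: [6.8, -1.8, -1.6]
finger_gap: 85.2
```

```bash
python3 -c "
from h import *
hstat(-112,z=158)
"
```

```text
handle-if-touching phi -106.2 yaw-90 -110.76 radius 149.3 z 156.5 F tool [ 7.   -0.72  1.81] t 19.1 tilt [ 0.026 -0.004]
t 19.1 p [528.4  40.7 156.5] yaw -20.76 F [ 6.8 -1.8 -1.6] M [-0.33 -0.91  0.03] gap 85.2
total trans [-0.151  0.005 -0.019] rot [-0.012 -0.048  0.041] rows>= 0.3
```

Emit:
arm_command(plan=[{"translation": [-0.036, -0.004, 0.01], "rotation": [-0.003, -0.02, 0.004], "fingers": -1}, {"translation": [-0.036, -0.004, 0.01], "rotation": [-0.003, -0.02, 0.004], "fingers": -1}, {"translation": [-0.036, -0.004, 0.01], "rotation": [-0.003, -0.02, 0.004], "fingers": -1}, {"translation": [-0.036, -0.004, 0.005], "rotation": [-0.003, -0.015, 0.004], "fingers": -1}, {"translation": [-0.036, -0.004, 0.005], "rotation": [0, -0.015, 0.004], "fingers": -1}])

```text
time: 19.6
ee_pos: [522.7, 42.5, 157.4]
tool_rot: [[0.928, -0.372, 0.008], [-0.372, -0.928, -0.006], [0.01, 0.002, -1.0]]
contact_force: [6.7, -2.2, -2.9]
finger_gap: 85.2
```

```bash
python3 -c "
from h import *
hstat(-112,z=158)
"
```

```text
handle-if-touching phi -108.47 yaw-90 -111.81 radius 149.8 z 157.4 F tool [ 7.01 -0.44  2.93] t 19.6 tilt [ 0.008 -0.006]
t 19.6 p [522.7  42.5 157.4] yaw -21.81 F [ 6.7 -2.2 -2.9] M [-0.36 -0.87  0.05] gap 85.2
total trans [-0.092  0.004 -0.007] rot [ 0.004 -0.018  0.006] rows>= 0.19
```

Emit:
arm_command(plan=[{"translation": [-0.035, -0.004, 0.015], "rotation": [0, -0.012, 0.008], "fingers": -1}, {"translation": [-0.035, -0.004, 0.015], "rotation": [0, -0.012, 0.008], "fingers": -1}, {"translation": [-0.035, -0.004, 0.01], "rotation": [0, -0.012, 0.008], "fingers": -1}, {"translation": [-0.035, -0.004, 0.01], "rotation": [0, -0.012, 0.008], "fingers": -1}, {"translation": [-0.035, -0.004, 0.005], "rotation": [0, -0.012, 0.008], "fingers": -1}])

```text
time: 20.1
ee_pos: [518.5, 44.7, 157.3]
tool_rot: [[0.917, -0.398, 0.01], [-0.398, -0.917, -0.006], [0.012, 0.001, -1.0]]
contact_force: [6.7, -2.8, -1.5]
finger_gap: 85.8
```

```bash
python3 -c "
from h import *
hstat(-114,z=158)
"
```

```text
handle-if-touching phi -110.31 yaw-90 -113.47 radius 149.9 z 157.3 F tool [ 7.24 -0.06  1.54] t 20.1 tilt [ 0.01  -0.006]
t 20.1 p [518.5  44.7 157.3] yaw -23.47 F [ 6.7 -2.8 -1.5] M [-0.4  -0.92  0.11] gap 85.8
total trans [-0.096  0.001 -0.008] rot [ 0.003 -0.022  0.018] rows>= 0.19
```

Emit:
arm_command(plan=[{"translation": [-0.036, -0.004, 0.015], "rotation": [0, -0.014, 0.008], "fingers": -1}, {"translation": [-0.036, -0.004, 0.015], "rotation": [0, -0.014, 0.008], "fingers": -1}, {"translation": [-0.036, -0.004, 0.01], "rotation": [0, -0.012, 0.008], "fingers": -1}, {"translation": [-0.036, -0.004, 0.01], "rotation": [0, -0.012, 0.008], "fingers": -1}, {"translation": [-0.036, -0.004, 0.005], "rotation": [0, -0.012, 0.008], "fingers": -1}])

```text
time: 20.6
ee_pos: [512.5, 47.6, 157.2]
tool_rot: [[0.905, -0.425, 0.007], [-0.425, -0.905, -0.005], [0.009, 0.001, -1.0]]
contact_force: [4.9, -3.2, -0.9]
finger_gap: 85.1
```

```bash
python3 -c "
from h import *
hstat(-115,z=158)
"
```

```text
handle-if-touching phi -112.85 yaw-90 -115.15 radius 150.1 z 157.2 F tool [5.77 0.82 1.  ] t 20.6 tilt [ 0.007 -0.005]
t 20.6 p [512.5  47.6 157.2] yaw -25.15 F [ 4.9 -3.2 -0.9] M [-0.35 -0.67  0.02] gap 85.1
total trans [-0.056  0.    -0.008] rot [ 0.002 -0.016 -0.005] rows>= 0.11
```

```bash
python3 -c "
from h import *
headyaw('u');hstat()
"
```

```text
pin [197.38 122.89] [595.9 175.2 206. ]
[[188.0, 109.0], [189.0, 113.2], [190.0, 113.2], [191.0, 112.5], [192.0, 114.2], [193.0, 114.9], [194.0, 115.6], [195.0, 115.8], [196.0, 116.1], [197.0, 116.1], [198.0, 116.2], [199.0, 116.0], [200.0, 115.9], [201.0, 115.9], [202.0, 115.9], [203.0, 116.3], [204.0, 116.8], [205.0, 117.3], [206.0, 117.7], [207.0, 119.9]]
scene pin [363.21 191.94]
handle-if-touching phi -112.96 yaw-90 -115.14 radius 150.2 z 157.1 F tool [ 5.2  -0.02  0.59] t 20.7 tilt [ 0.007 -0.005]
```

View pics/h_u.png

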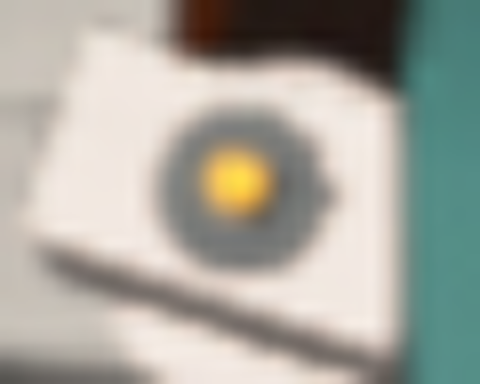

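The force has dropped, the head stopped near -109.5°, and the pin is rising, so the break-over has begun. I'll take one small further step so the pin is clearly up.

Emit:
arm_command(plan=[{"translation": [-0.03, -0.003, 0.01], "rotation": [0, -0.008, 0.006], "fingers": -1}, {"translation": [-0.03, -0.003, 0.005], "rotation": [0, -0.008, 0.006], "fingers": -1}, {"translation": [-0.025, -0.003, 0], "rotation": [0, -0.005, 0.006], "fingers": -1}, {"translation": [-0.012, 0, 0], "rotation": [0, 0, 0], "fingers": -1}, {"translation": [-0.01, 0, 0], "rotation": [0, 0, 0], "fingers": -1}])

```text
time: 21.2
ee_pos: [504.7, 50.7, 157.1]
tool_rot: [[0.899, -0.437, 0.003], [-0.437, -0.899, -0.005], [0.005, 0.003, -1.0]]
contact_force: [1.9, -1.5, -0.3]
finger_gap: 85.6
```

```bash
python3 -c "
from h import *
hstat();headyaw('v')
"
```

```text
handle-if-touching phi -116.05 yaw-90 -115.94 radius 151.0 z 157.1 F tool [2.37 0.54 0.35] t 21.2 tilt [ 0.003 -0.005]
pin [197.3  122.77] [596.1 175.4 206. ]
[[188.0, 113.1], [189.0, 112.5], [191.0, 113.0], [192.0, 114.0], [193.0, 114.9], [194.0, 115.6], [195.0, 115.8], [196.0, 116.1], [197.0, 116.1], [198.0, 116.2], [199.0, 116.0], [200.0, 115.9], [201.0, 115.9], [202.0, 115.9], [203.0, 116.3], [204.0, 116.8], [205.0, 117.3]]
scene pin [363.29 191.91]
```

View pics/h_v.png

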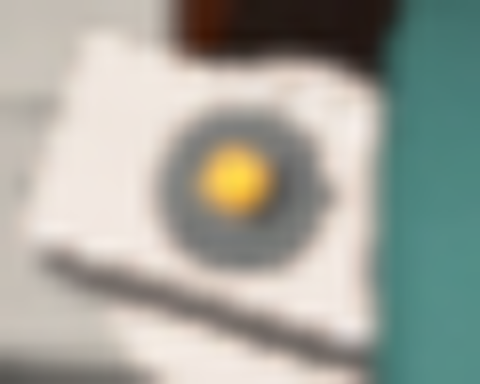

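Clicked: force is down to 2.4 N, the head is standing still and the pin is up. Backing off now.

Emit:
arm_command(plan=[{"translation": [0.05, 0, 0], "rotation": [0, 0, 0], "fingers": -1}, {"translation": [0.06, 0, 0], "rotation": [0, 0, 0], "fingers": -1}, {"translation": [0.08, 0, 0], "rotation": [0, 0, 0], "fingers": -1}, {"translation": [0.08, 0, 0], "rotation": [0, 0, 0], "fingers": -1}, {"translation": [0.03, 0, 0], "rotation": [0, 0, 0], "fingers": -1}])

```text
time: 21.8
ee_pos: [533.7, 39.2, 157.0]
tool_rot: [[0.9, -0.435, 0.003], [-0.435, -0.9, -0.0], [0.003, -0.001, -1.0]]
contact_force: [-0.4, -0.2, -0.1]
finger_gap: 85.4
```

```bash
python3 -c "
from h import *
hstat();hstat(-110.5,slack=0,z=157)
"
```

```text
handle-if-touching phi -104.23 yaw-90 -115.78 radius 151.7 z 157.0 F tool [-0.26  0.3   0.14] t 21.8 tilt [ 0.003 -0.   ]
handle-if-touching phi -114.29 yaw-90 -115.78 radius 148.6 z 157.0 F tool [-0.26  0.3   0.14] t 21.8 tilt [ 0.003 -0.   ]
t 21.8 p [533.7  39.2 157. ] yaw -25.78 F [-0.4 -0.2 -0.1] M [0.01 0.   0.01] gap 85.4
total trans [0.099 0.008 0.001] rot [-0.002 -0.005 -0.176] rows>= 0.62
```

Emit:
arm_command(plan=[{"translation": [0.04, 0, 0], "rotation": [0, 0, -0.03], "fingers": -1}, {"translation": [0.03, 0, -0.02], "rotation": [0, 0, -0.03], "fingers": -1}, {"translation": [0, 0, -0.05], "rotation": [0, 0, 0], "fingers": -1}, {"translation": [0, 0, -0.1], "rotation": [0, 0, 0], "fingers": -1}, {"translation": [0, 0, -0.15], "rotation": [0, 0, 0], "fingers": -1}])

```text
time: 22.3
ee_pos: [537.9, 36.0, 187.5]
tool_rot: [[0.915, -0.404, -0.007], [-0.404, -0.915, 0.001], [-0.007, 0.002, -1.0]]
contact_force: [-0.1, 0.4, 0.5]
finger_gap: 85.4
```

Emit:
arm_command(plan=[{"translation": [0, 0, -0.3], "rotation": [0, 0, 0], "fingers": -1}, {"translation": [-0.1, 0.2, -0.4], "rotation": [0, 0, 0], "fingers": -1}, {"translation": [-0.2, 0.35, -0.2], "rotation": [0, 0, 0], "fingers": -1}, {"translation": [-0.2, 0.3, 0], "rotation": [0, 0, 0], "fingers": -1}, {"translation": [-0.1, 0.2, 0], "rotation": [0, 0, 0], "fingers": -1}])

```text
time: 22.8
ee_pos: [440.0, -36.1, 288.7]
tool_rot: [[0.917, -0.399, 0.001], [-0.399, -0.917, -0.001], [0.001, 0.001, -1.0]]
contact_force: [-0.2, -0.4, 0.4]
finger_gap: 85.5
```

```bash
python3 -c "
from h import *
hstat();headyaw('w')
t=cv2.imread('pics/t_w.png')[:,:,::-1];s=cv2.imread('pics/s_w.png')[:,:,::-1]
crop(t,150,80,130,110,3,'pics/c1.png');crop(s,290,150,130,110,3,'pics/c2.png')
cv2.imwrite('pics/w.png',cv2.hconcat([cv2.imread('pics/c1.png'),cv2.imread('pics/c2.png')]))
"
```

```text
handle-if-touching phi -120.53 yaw-90 -113.51 radius 257.0 z 288.7 F tool [ 0.04  0.47 -0.36] t 22.8 tilt [ 0.001 -0.001]
pin [197.39 122.94] [595.7 175.2 206. ]
[[188.0, 113.3], [189.0, 113.1], [190.0, 113.1], [191.0, 113.0], [192.0, 114.1], [193.0, 115.0], [194.0, 115.7], [195.0, 115.8], [196.0, 116.2], [197.0, 116.1], [198.0, 116.2], [199.0, 116.0], [200.0, 115.9], [201.0, 115.9], [202.0, 115.9], [203.0, 116.3], [204.0, 116.8], [205.0, 117.3], [206.0, 117.7], [207.0, 118.6]]
scene pin [363.21 192.24]
```

View pics/w.png

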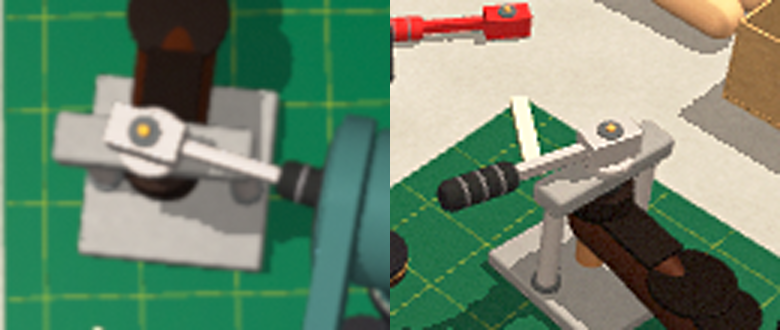

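View pics/h_w.png

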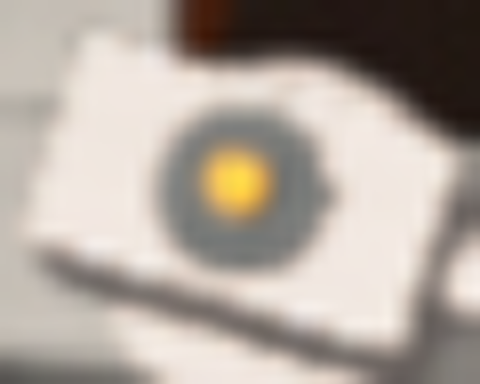

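The head hasn't turned back, the handle is straight, the pin is down, the wrench is level and the gripper is clear. Handing in.

```bash
python3 -c "
from bench import r
print(r.hand_in())"
```

```text
the job is handed in; nothing more can be done
None
```

I set the click wrench on the tang, tightened the screw clockwise to the click, let the handle spring back and handed the job in with the wrench on the screw. The hand-in reports no verdict, so success rests on my own checks.

**Seating:** The head went down over the tang with no jamming, and the mouth came to about 173 mm, the height of the collar.

**Tightening:** I pushed the grip round by about 0.5 rad of screw turn. At the click:
- The push force fell from about 7.2 N to 2.4 N.
- The head stopped at about -109.5° while the handle went on to about -116°.
- The pin rose visibly.

**Final look:**
- The head stayed where it stopped.
- The handle was straight again and the pin had sunk back.
- The wrench looked level, the gripper was clear and the force read about 0.
- By sight, nothing near the press had moved. I did not measure the bystanders or the pad height.

**Disagreements:** The two cameras placed the screw about 3–4 mm apart. I relied mainly on the top camera, and the clean drop onto the tang fitted that. The sideways push also dragged the grip upward with up to about 4 N at times, and I eased this with small downward moves.

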